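# Snug down a pump cover in star order and gauge it

### The job

Clear every worn part off the pump cover into the white parts tray, then snug the cover down with its four T-knobs, clockwise, in star order (each knob followed by the one opposite) and in two rounds: every knob to about half of its travel first, then every one fully home. Then stand the drop gauge on the middle of the cover with its foot through the port, so that it reads the cover as seated, and put it back upright on its stand with the foot hanging free in the bore; leave the can, wrench and jar alone.

Things in the scene. Friction and masses are not known exactly. Their poses are not given: they have to be found in the camera images.
- pump: fixed grey square pump housing, 200 x 200 x 50 mm, face up; origin at the centre of its underside on the bench, z up. It stands anywhere near the middle and may be yawed. Four studs carry the cover and the four T-knobs
- cover: aluminium pump cover, 190 x 190 x 14 mm with a 45 mm round port through its middle, captive on the studs; origin at the centre of its underside. Four sprung lifters hold it 6 mm off the housing until the knobs press it down; seated, it lies within 1 mm of the housing's face (50 mm above the bench)
- knob1_grip (a point): T-knob on a captive clamping nut at pump-frame (x, y) = (72, 72) mm: black bar 52 x 14 x 24 mm (length, width, height) on a 12 mm stem over a 36 mm washer. Point at the middle of the bar, 12 mm below its top and 37 mm above the washer's underside (stem free of the hub for 20 mm below the bar); x axis along the bar, z up
- knob1 (a joint): turn of T-knob 1 in rad, growing clockwise seen from above: starts slack between 0 and 0.25, positive stop (fully home) at 2.4; it stays where it is left, needs about 0.15 N m and goes down 2.75 mm per rad. Knobs 1, 2, 3, 4 follow each other round the cover, so 1 is opposite 3 and 2 is opposite 4
- knob2_grip (a point): T-knob on a captive clamping nut at pump-frame (x, y) = (72, -72) mm: black bar 52 x 14 x 24 mm (length, width, height) on a 12 mm stem over a 36 mm washer. Point at the middle of the bar, 12 mm below its top and 37 mm above the washer's underside (stem free of the hub for 20 mm below the bar); x axis along the bar, z up
- knob2 (a joint): turn of T-knob 2 in rad, growing clockwise seen from above: starts slack between 0 and 0.25, positive stop (fully home) at 2.4; it stays where it is left, needs about 0.15 N m and goes down 2.75 mm per rad. Knobs 1, 2, 3, 4 follow each other round the cover, so 1 is opposite 3 and 2 is opposite 4
- knob3_grip (a point): T-knob on a captive clamping nut at pump-frame (x, y) = (-72, -72) mm: black bar 52 x 14 x 24 mm (length, width, height) on a 12 mm stem over a 36 mm washer. Point at the middle of the bar, 12 mm below its top and 37 mm above the washer's underside (stem free of the hub for 20 mm below the bar); x axis along the bar, z up
- knob3 (a joint): turn of T-knob 3 in rad, growing clockwise seen from above: starts slack between 0 and 0.25, positive stop (fully home) at 2.4; it stays where it is left, needs about 0.15 N m and goes down 2.75 mm per rad. Knobs 1, 2, 3, 4 follow each other round the cover, so 1 is opposite 3 and 2 is opposite 4
- knob4_grip (a point): T-knob on a captive clamping nut at pump-frame (x, y) = (-72, 72) mm: black bar 52 x 14 x 24 mm (length, width, height) on a 12 mm stem over a 36 mm washer. Point at the middle of the bar, 12 mm below its top and 37 mm above the washer's underside (stem free of the hub for 20 mm below the bar); x axis along the bar, z up
- knob4 (a joint): turn of T-knob 4 in rad, growing clockwise seen from above: starts slack between 0 and 0.25, positive stop (fully home) at 2.4; it stays where it is left, needs about 0.15 N m and goes down 2.75 mm per rad. Knobs 1, 2, 3, 4 follow each other round the cover, so 1 is opposite 3 and 2 is opposite 4
- valve_block: worn part, may be absent: steel valve block 40 x 60 x 36 mm (its x, y, z) with two low brass plugs on top; origin at the centre of its underside; left lying on the cover
- bearing_block: worn part, may be absent: aluminium block of figure-eight outline, 40 x 64 x 36 mm (its x, y, z); origin at the centre of its underside; left lying on the cover
- coil: worn part, may be absent: black solenoid coil with a grey plug socket, 40 x 60 x 36 mm overall (its x, y, z); main box from y = -30 to +14 mm, socket 28 mm wide and 26 mm high beyond; origin at the centre of its underside; left lying on the cover
- tray: fixed white open parts tray, 250 x 170 x 45 mm outside (its x, y, z), walls and floor 5 mm; origin at the centre of its underside; on one side of the pump, left or right
- stand: fixed dark steel gauge stand, a ring of 130 mm outer and 42 mm inner diameter, 30 mm high; origin at the centre of its underside; on the other side of the pump
- gauge: drop gauge, 0.42 kg: steel disc base of 80 mm diameter and 14 mm height with a round handle of 32 mm diameter and 50 mm length upright on it (64 mm in all); origin at the centre of the base's underside. A sprung foot of 12 mm diameter sticks out 24 mm below the base. It starts on the stand, foot hanging in the bore
- gauge_foot (a joint): how far the gauge's foot is pushed up into the base, in m: 0 hanging free, 0.024 level with the base; soft spring, under 2 N. With the gauge standing on the cover and its foot through the port onto the housing it reads about 0.004 with a slack cover and about 0.0095 with a seated one
- oil_can: bystander: grey oil can of 60 mm diameter, 100 mm high, standing beyond the pump; origin at the centre of its underside
- wrench: bystander: 160 mm wrench lying beyond the pump
- grease_jar: bystander: grey jar of 70 mm diameter, 80 mm high, standing beyond the pump; origin at the centre of its underside
- pump_seat (a point): middle of the housing's upper face, on which the cover seats, 50 mm above the bench; axes as the pump's
Things that resemble listed ones, but are neither listed nor needed, are in the scene too. What is shaped like the bearing_block but purple is not meant. What is shaped like the gauge but purple is not meant.

How it is judged:
By the outcome, as a careful person would: the job done as asked, in the order asked, and still so for the second after the job is handed in, with the robot touching nothing.
Of valve_block, bearing_block, coil only 1 to 3 are there at a start; the rules pass over those that are not, and their reading is None.
At some moment in a run one of gauge, valve_block, bearing_block, coil may be knocked a few centimetres aside while the robot is not near it.
Once in a run the grip may slacken for a moment while it holds something.
It also fails if it takes over 210 s, if anything falls off the work surface, if the arm or the gripper's body presses on something with over 40 N, if the wrist force passes 120 N, or if a joint passes its speed limit or range.

### The arm

A 6-joint arm with a two-finger parallel gripper is mounted at the origin on the work surface. World frame = base frame: x ahead of the robot, y to its left, z up, the work surface at z = 0. Lengths are in m, angles in rad, forces in N, time in s.
With the tool pointing down it reaches from about 0.3 to 0.75 m from the base axis. Payload 8.5 kg.
Tool frame: the origin (TCP) lies at the very end of the fingers, on their centre line; the grasp point (between the pads) lies 19 mm behind it; x points along the fingers, y is the direction in which the jaws open and shut, and the axes are right-handed (so a half turn about x gives the same grasp; the last joint's range is limited). The gripper opens to 88 mm and grips with 3 to 60 N. Pads are 18 mm wide; open, the fingers measure 123 mm over their backs; the gripper's body (75 mm by 187 mm) begins 45 mm behind the grasp point.
Start: joints at [-1.532, 0.381, 1.297, -0, 1.464, -0.215], TCP at [0.138, -0.532, 0.239] pointing down, gripper open.
Joint ranges: [-3.11, 3.11], [-0.89, 2.33], [0.22, 2.48], [-1.42, 4.56], [0.17, 2.85], [-2.88, 2.88]. Speed limits (rad/s): [2.39, 2.39, 3.14, 3.14, 3.14, 3.14].

### API

Orientations are given as a rotation vector (axis times angle).
In Python, from workcell import sense, get_image, get_calibration, job gives the robot as it stands. The module is installed in compiled form; this text tells all that it offers.
- The arm moves only by the shell command python3 -m pendant 'ROWS' [FORCE]. ROWS is a JSON object of lists of equal length, an entry for each row: "claw": the opening in per cent of the stroke, from 0 (shut) to 100 (fully open); "travel": the shift along the tool's x, y, z in units of 50 mm (1.0 is 50 mm), a list of three; "spin": the turn about the tool's x in units of 5 degrees (1.0 is 5 degrees). A call has 1 to 5 rows; each row is the pose to reach, as a shift and turn from the pose commanded when the call began, along the tool's axes at that moment; what a row does not reach only later rows make up. A row lasts 1/10 s, in which the tool goes at most 50 mm and 8.59 degrees, less where a joint would pass 70% of its speed; a pose out of reach is approached as far as the arm can. A call with a gripper value outside its range is refused whole. The fingers move at their own pace and stop on an object; FORCE is the grip in N (left out, the last holds). Time passes only in rows, so rows that repeat a pose let the fingers close. It gives the time, the measured TCP pose, the force and the opening at its end, in the units of the state.
- sense(): the state, without advancing time (a new reading comes with each control period).
- get_image(name): name is "side" or "top" or "wrist"; returns the picture (384x512x3 uint8, red, green, blue); there is no depth.
- get_calibration(name): a dict with "K" (3x3 intrinsics, pixels), "extrinsics" (4x4, takes a point from world to camera coordinates); the wrist camera has in their place "T_tool_cam" (4x4, takes a point from camera to tool coordinates, whose origin is the TCP and whose axes are the tool frame's). Camera axes: x right, y down, z forward; pixel columns grow to the right and rows downward; lengths in m; the calibration is good to about 2 mm. A picture is of the moment at which its call begins: read the wrist's pose just before it. get_calibration takes no time and is no camera call.
- job.close_job(): hands the job in, once; it reports no verdict.
The state is a dict: "t": time; "joint_positions": joint angles; "qvel": joint speeds; "effort": joint torques, N m; "position": TCP position; "tool_rot": TCP orientation; "contact_force": force on the tool from outside, world axes, zero at the start; "wrist_torque": the same for the moment, N m; "gripper_width": finger opening in m.
Only numpy, scipy, OpenCV 4.12 (cv2) and the standard library are available. Lean on these libraries where they do the work, as an engineer would, in place of code of your own. Each camera call takes 0.05 s, during which the arm holds its last target.

## Working session

There is one attempt and no reset: what is moved stays moved. The work goes in short steps, Python scripts to look and compute and a shell command to move; the robot and the scene stay as the last step left them, time stands still between calls to the robot, and variables do not carry over. Pictures are saved under pics/ and viewed, and the job is handed in when it is done.

```bash
ls; mkdir -p pics; python3 - <<'E'
from workcell import sense,get_image,get_calibration
import cv2,numpy as np
np.set_printoptions(precision=4,suppress=True)
print(sense())
for n in ["side","top","wrist"]:
    c=get_calibration(n); print(n,c)
    cv2.imwrite(f"pics/{n}0.png",get_image(n)[:,:,::-1])
E
```

```text
pics
{'t': 0.0, 'joint_positions': array([-1.5323,  0.3812,  1.2982,  0.    ,  1.4636, -0.2153]), 'qvel': array([-0.0007, -0.0009, -0.0005, -0.0005, -0.0004, -0.0016]), 'effort': array([  0.0009, -43.7931, -22.4563,   0.0713,   0.0352,  -0.0001]), 'position': array([ 0.1381, -0.5321,  0.2381]), 'tool_rot': array([ 2.087 ,  0.2678, -2.0867]), 'contact_force': array([ 0.0869, -0.7148, -0.0559]), 'wrist_torque': array([ 0.0245, -0.037 , -0.0034]), 'gripper_width': 0.08787734323841295}
side {'K': array([[414.4989,   0.    , 255.3028],
       [  0.    , 414.4989, 193.6119],
       [  0.    ,   0.    ,   1.    ]]), 'extrinsics': array([[-0.8454, -0.534 ,  0.0155,  0.4446],
       [-0.3516,  0.5344, -0.7687,  0.312 ],
       [ 0.4022, -0.6552, -0.6395,  0.8142],
       [ 0.    ,  0.    ,  0.    ,  1.    ]])}
top {'K': array([[478.9307,   0.    , 258.0788],
       [  0.    , 478.9307, 192.2055],
       [  0.    ,   0.    ,   1.    ]]), 'extrinsics': array([[ 0.0052, -0.9999, -0.0116, -0.0529],
       [-0.9942, -0.0039, -0.1072,  0.5805],
       [ 0.1072,  0.0121, -0.9942,  1.3006],
       [ 0.    ,  0.    ,  0.    ,  1.    ]])}
wrist {'K': array([[291.1391,   0.    , 254.4305],
       [  0.    , 291.1391, 191.906 ],
       [  0.    ,   0.    ,   1.    ]]), 'T_tool_cam': array([[-0.    , -0.3127,  0.9498, -0.1474],
       [ 1.    , -0.0002, -0.    ,  0.0003],
       [ 0.0002,  0.9498,  0.3127, -0.0803],
       [ 0.    ,  0.    ,  0.    ,  1.    ]])}
```

View pics/top0.png

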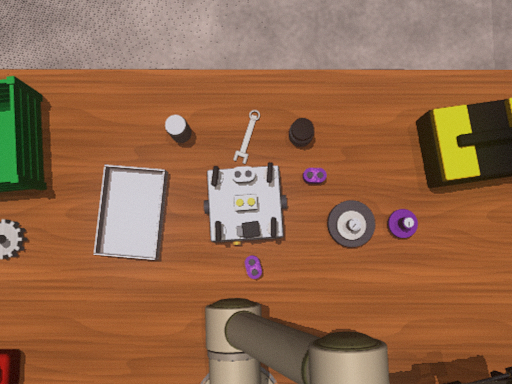

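View pics/side0.png

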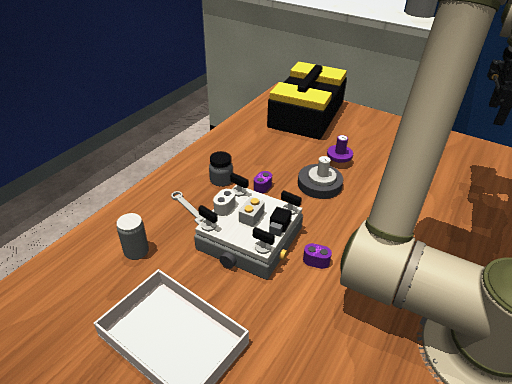

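View pics/wrist0.png

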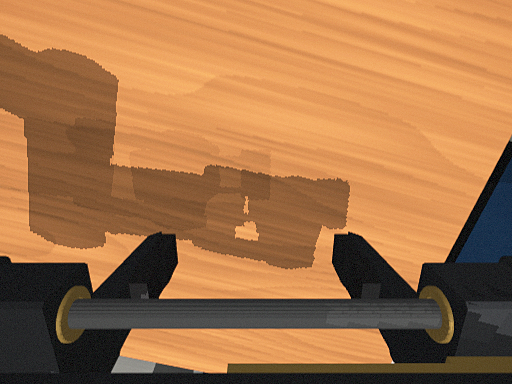

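The top view shows all three worn parts on the cover: bearing block (244,174), valve block (245,203) and coil (250,229). The tray is at (130,213) and the stand with the gauge at (352,224). Possible mix-ups are the purple bearing shapes at (314,176) and (253,267), and the purple gauge at (403,223), none of which are meant.

```bash
cat > h.py <<'E'
from workcell import sense,get_image,get_calibration
import cv2,numpy as np
from scipy.spatial.transform import Rotation as R
np.set_printoptions(precision=4,suppress=True)
def cam(name,s=None):
    c=get_calibration(name)
    if name=='wrist':
        s=s or sense()
        T=np.eye(4);T[:3,:3]=R.from_rotvec(s['tool_rot']).as_matrix();T[:3,3]=s['position']
        return c['K'],np.linalg.inv(T@c['T_tool_cam'])
    return c['K'],c['extrinsics']
def cast(px,z,K,E):
    px=np.atleast_2d(px).astype(float)
    d=np.c_[px,np.ones(len(px))]@np.linalg.inv(K).T@E[:3,:3]
    o=-E[:3,:3].T@E[:3,3]
    return o+d*((z-o[2])/d[:,2])[:,None]
def proj(P,K,E):
    P=np.atleast_2d(P); q=P@E[:3,:3].T+E[:3,3]; q=q@K.T; return q[:,:2]/q[:,2:]
def tri(p1,c1,p2,c2):
    X=cv2.triangulatePoints(c1[0]@c1[1][:3],c2[0]@c2[1][:3],np.float64(p1).reshape(2,1),np.float64(p2).reshape(2,1))
    return (X[:3]/X[3]).ravel()
def shot(name,fn,crop=None,scale=1):
    s=sense(); im=get_image(name)[:,:,::-1].copy()
    v=im
    if crop: x0,y0,x1,y1=crop; v=im[y0:y1,x0:x1]
    if scale!=1: v=cv2.resize(v,None,fx=scale,fy=scale,interpolation=cv2.INTER_CUBIC)
    cv2.imwrite('pics/'+fn,v); return s,im
def st():
    s=sense();print('t',round(s['t'],2),'p',s['position'],'w',round(s['gripper_width'],4),'F',s['contact_force'],'T',s['wrist_torque'],'R\n',R.from_rotvec(s['tool_rot']).as_matrix(),'q',s['joint_positions'])
E
python3 - <<'E'
from h import *
im=cv2.imread('pics/top0.png')
cv2.imwrite('pics/top0c.png',cv2.resize(im[150:280,195:325],None,fx=4.5,fy=4.5,interpolation=cv2.INTER_CUBIC))
im=cv2.imread('pics/side0.png')
cv2.imwrite('pics/side0c.png',cv2.resize(im[160:285,170:330],None,fx=4.5,fy=4.5,interpolation=cv2.INTER_CUBIC))
print(R.from_rotvec(sense()['tool_rot']).as_matrix())
E
```

```text
[[-0.0001  0.2511 -0.968 ]
 [ 0.001  -0.968  -0.2511]
 [-1.     -0.001  -0.0002]]
```

View pics/top0c.png

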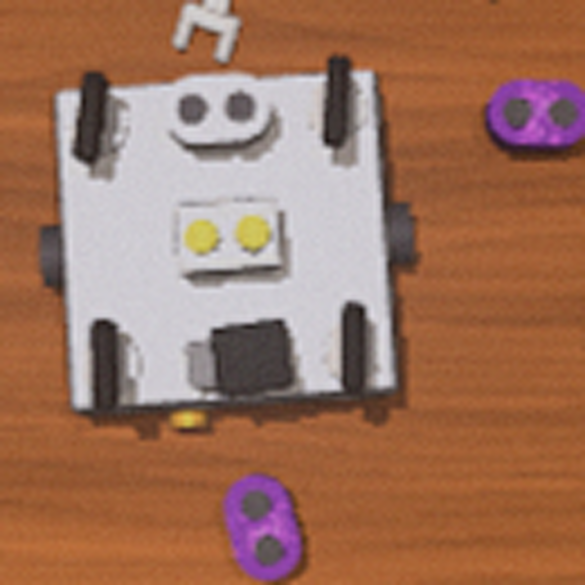

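View pics/side0c.png

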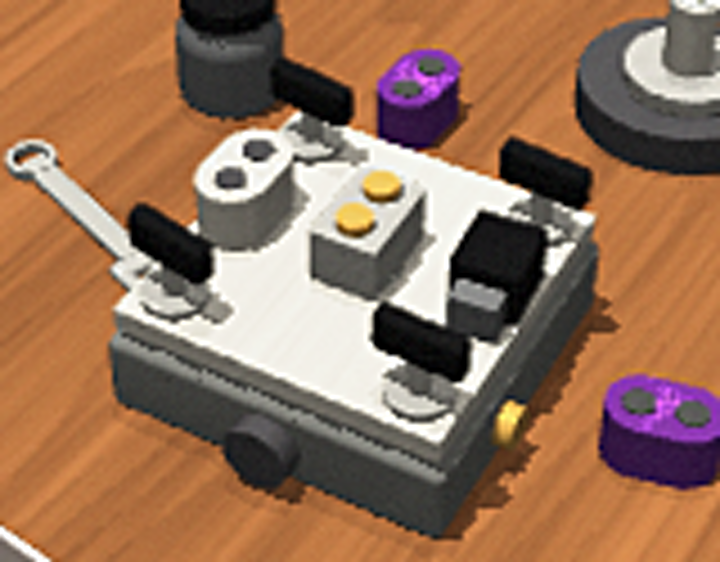

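```bash
python3 - <<'E'
from h import *
K,E=cam('top')
f=lambda pts:np.array(pts)/4.5+[195,150]
c=cast(f([(56,92),(375,71),(398,388),(73,408)]),0.07,K,E)
print(c, c.mean(0),[np.linalg.norm(c[i]-c[(i+1)%4]) for i in range(4)])
b=f([(92,74),(91,160),(337,58),(337,145),(105,322),(106,405),(353,304),(353,390)])
p=cast(b,0.119,K,E)
for i in range(0,8,2): d=p[i]-p[i+1];print('bar',(p[i]+p[i+1])/2,np.linalg.norm(d),np.degrees(np.arctan2(d[1],d[0])))
m=np.array([(p[i]+p[i+1])/2 for i in range(0,8,2)]);print(m.mean(0))
im=cv2.imread('pics/top0.png')
g=cast([(130,213),(103,168),(165,172),(156,258),(96,255)],0.045,K,E);print('tray',g)
for z,px in((0.03,(351.5,224)),(0.044,(351,224)),(0.094,(355,225))):print(z,cast([px],z,K,E))
print('bear',cast(f([(190,108),(240,107)]),0.106,K,E),'valve',cast(f([(201,237),(254,233)]),0.108,K,E),'coil box',cast(f([(212,331),(286,321),(292,383),(220,393)]),0.106,K,E))
E
```

```text
[[ 0.6354  0.0871  0.07  ]
 [ 0.6489 -0.1053  0.07  ]
 [ 0.4586 -0.119   0.07  ]
 [ 0.4458  0.0738  0.07  ]] [ 0.5472 -0.0159  0.07  ] [np.float64(0.19282313798413842), np.float64(0.19076082864041682), np.float64(0.19329827457879278), np.float64(0.19006770817995416)]
bar [0.6134 0.0604 0.119 ] 0.05030325381561542 0.1866159000541844
bar [ 0.6229 -0.0818  0.119 ] 0.050899497598323205 0.1468523927569244
bar [0.471  0.0503 0.119 ] 0.04737485283032806 1.5001388733756014
bar [ 0.4811 -0.0913  0.119 ] 0.049091429769205386 0.10126545295885425
[ 0.5471 -0.0156  0.119 ]
tray [[0.5204 0.3011 0.045 ]
 [0.6451 0.3805 0.045 ]
 [0.6345 0.2077 0.045 ]
 [0.3983 0.226  0.045 ]
 [0.4055 0.39   0.045 ]]
0.03 [[ 0.4937 -0.3082  0.03  ]]
0.044 [[ 0.4931 -0.3042  0.044 ]]
0.094 [[ 0.4885 -0.3056  0.094 ]]
bear [[ 0.6207  0.0041  0.106 ]
 [ 0.6214 -0.0252  0.106 ]] valve [[ 0.5448 -0.0032  0.108 ]
 [ 0.5472 -0.034   0.108 ]] coil box [[ 0.4904 -0.01    0.106 ]
 [ 0.4963 -0.0528  0.106 ]
 [ 0.4606 -0.0564  0.106 ]
 [ 0.4546 -0.0149  0.106 ]]
```

```bash
cat >> h.py <<'E'
def go(x,y,z,yaw=None):
    """units from the measured pose to a tool-down pose"""
    s=sense();M=R.from_rotvec(s['tool_rot']).as_matrix()
    d=M.T@(np.array([x,y,z])-s['position'])/0.05
    cur=np.degrees(np.arctan2(M[1,1],M[0,1]))
    sp=0 if yaw is None else ((cur-yaw+180)%360-180)/5
    print('travel',d.round(3),'spin',round(sp,2),'cur yaw',round(cur,2),'steps',np.linalg.norm(d).round(1),'q6',s['joint_positions'][5].round(2),'t',round(s['t'],2))
E
python3 -c "
from h import *
go(0.547,-0.016,0.25,0)"
```

```text
travel [ -0.224  -7.94  -10.509] spin -15.09 cur yaw -75.46 steps 13.2 q6 -0.22 t 0.15
```

```bash

python3 -m pendant '{"claw":[68,68,68,68,68],"travel":[[-0.1,-2.6,-3.5],[-0.1,-2.6,-3.5],[-0.1,-2.6,-3.5],[-0.1,-2.6,-3.5],[-0.1,-2.6,-3.5]],"spin":[0,0,0,0,0]}' 30
python3 -m pendant '{"claw":[68,68,68,68,68],"travel":[[-0.1,-2.6,-3.5],[-0.1,-2.6,-3.5],[-0.1,-2.6,-3.5],[-0.1,-2.6,-3.5],[-0.1,-2.6,-3.5]],"spin":[0,0,0,0,0]}'
python3 -c "
from h import *
go(0.547,-0.016,0.25,0)"
```

```text
t: 0.65
position: [0.2765, -0.3593, 0.2439]
tool_rot: [2.085, 0.27, -2.084]
contact_force: [-1.3, 0.4, -0.4]
gripper_width: 0.0597
t: 1.15
position: [0.4131, -0.1896, 0.2488]
tool_rot: [2.085, 0.27, -2.084]
contact_force: [-0.2, -0.8, -0.2]
gripper_width: 0.0595
travel [-0.02  -2.677 -3.473] spin -15.05 cur yaw -75.26 steps 4.4 q6 0.62 t 1.15
```

```bash

python3 -m pendant '{"claw":[68,68,68,68,68],"travel":[[0,-2.7,-3.5],[0,-2.7,-3.5],[0,-2.7,-3.5],[0,-2.7,-3.5],[0,-2.7,-3.5]],"spin":[-7.5,-7.5,-7.5,-7.5,-7.5]}'
python3 -m pendant '{"claw":[68,68,68,68,68],"travel":[[0,0,0],[0,0,0],[0,0,0],[0,0,0],[0,0,0]],"spin":[-7.5,-7.5,-7.5,-7.5,-7.5]}'
python3 -c "
from h import *
go(0.547,-0.016,0.25,0)
shot('wrist','w1.png',scale=1.5)
shot('top','t1.png',(180,140,340,290),4)"
```

```text
t: 1.65
position: [0.5485, -0.0149, 0.2482]
tool_rot: [1.673, 0.826, -1.673]
contact_force: [0.4, -1.1, -0.7]
gripper_width: 0.0597
t: 2.15
position: [0.547, -0.0181, 0.2485]
tool_rot: [1.211, 1.208, -1.212]
contact_force: [-0.3, 0.1, 0.3]
gripper_width: 0.0598
travel [-0.031  0.    -0.043] spin -0.03 cur yaw -0.17 steps 0.1 q6 -0.25 t 2.15
```

View pics/w1.png

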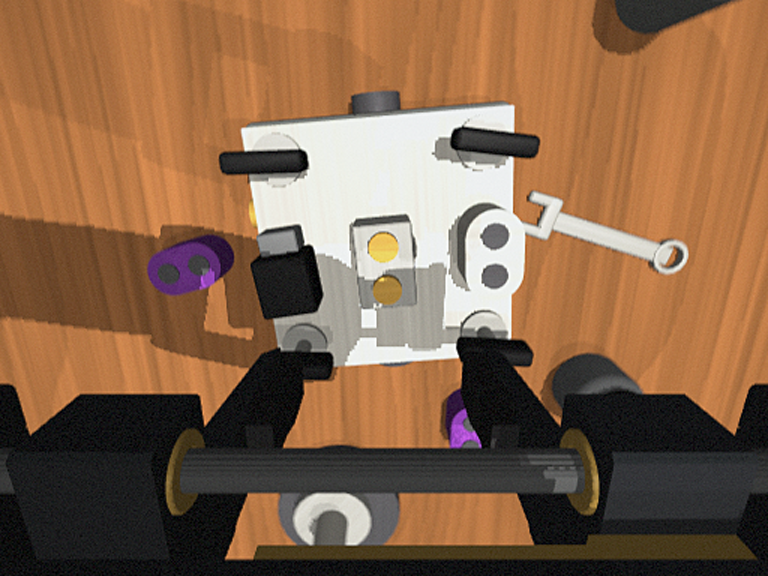

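The wrist view from above the cover shows the bearing block's holes at (495,236) and (493,276), the valve block's plugs at (383,247) and (386,291), and the coil box centred near (287,284). Next I'll cast rays to their tops as a check on the top-camera positions.

```bash
python3 - <<'E'
from h import *
s=sense();K,E=cam('wrist',s)
f=lambda p:np.array(p)/1.5
def pr(n,p,z):
    q=cast(f(p),z,K,E);print(n,q[:,:2].tolist(),'mean',q.mean(0)[:2], 'ang',np.degrees(np.arctan2(*(q[0]-q[1])[[1,0]])))
pr('bear',[(495,236),(493,276)],.106)
pr('valve',[(383,247),(386,291)],.108)
pr('coil',[(303,250),(321,310),(262,318),(251,259)],.106)
pr('cov',[(242,127),(513,104),(512,356)],.070)
for n,p in dict(k4=[(220,162),(306,160)],k1=[(452,136),(538,147)]).items(): pr(n,p,.119)
E
```

```text
bear [[0.6222943474477978, 0.003406067059333169], [0.6229673767639111, -0.024671719512341192]] mean [ 0.6226 -0.0106] ang 91.37312662762335
valve [[0.5469192395645602, -0.003102097938770393], [0.5487902660128479, -0.0343824529171477]] mean [ 0.5479 -0.0187] ang 93.42305397525361
coil [[0.49254959846525925, -0.005215877251642673], [0.5025399979141165, -0.048948241397947984], [0.46003074589266046, -0.05474279847110668], [0.4565755423996781, -0.01123594681631497]] mean [ 0.4779 -0.03  ] ang 102.86806680687504
cov [[0.448761997723756, 0.07485636564183068], [0.6373490494897723, 0.08826926294994583], [0.6531572705844567, -0.10483062421291768]] mean [0.5798 0.0194] ang -175.93179650378246
k4 [[0.44789456671591343, 0.05312365494718835], [0.5004013159693705, 0.05388127540037276]] mean [0.4741 0.0535] ang -179.17333594367045
k1 [[0.5886989139376857, 0.06698903368781424], [0.6408528074060518, 0.06030796246667507]] mean [0.6148 0.0636] ang 172.6999963449736
```

```bash
python3 -c "
from h import *
go(0.622,-0.0106,0.076,1.4)"
```

```text
travel [ 3.45   1.501 -0.162] spin -0.37 cur yaw -0.44 steps 3.8 q6 -0.24 t 2.25
```

```bash

python3 -m pendant '{"claw":[68,68,68,68,68],"travel":[[1.0,1.5,-0.16],[2,1.5,-0.16],[2.6,1.5,-0.16],[3,1.5,-0.16],[3,1.5,-0.16]],"spin":[-0.35,-0.35,-0.35,-0.35,-0.35]}'
python3 -c "
from h import *
go(0.622,-0.0106,0.076,1.4)
shot('wrist','w2.png',scale=1.5)"
```

```text
t: 2.75
position: [0.6204, -0.0104, 0.0944]
tool_rot: [1.191, 1.226, -1.199]
contact_force: [-0.3, 0.0, 1.0]
gripper_width: 0.06
travel [0.369 0.035 0.005] spin -0.04 cur yaw 1.2 steps 0.4 q6 -0.23 t 2.75
```

View pics/w2.png

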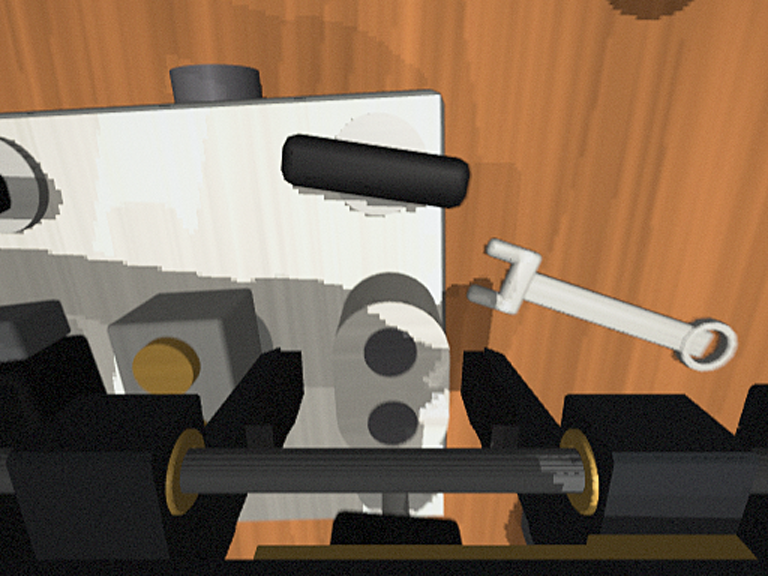

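Bearing block sits between the fingers, holes at (390,352) and (391,424), clear both sides. Lower and grip.

```bash

python3 -m pendant '{"claw":[68,68,30,30,30],"travel":[[0.36,0.03,0],[0.36,0.03,0],[0.36,0.03,0],[0.36,0.03,0],[0.36,0.03,0]],"spin":[0,0,0,0,0]}' 40
python3 -m pendant '{"claw":[30,30,30,30,30],"travel":[[0,0,0],[0,0,0],[-1,0,0],[-2,0,0],[-2,0,0]],"spin":[0,0,0,0,0]}' 40
python3 -c "
from h import *
shot('wrist','w3.png',scale=1)
go(0.59,0.301,0.175,-2)"
```

```text
t: 3.3
position: [0.624, -0.0109, 0.0821]
tool_rot: [1.193, 1.218, -1.192]
contact_force: [-0.0, -0.6, 3.8]
gripper_width: 0.0394
t: 3.8
position: [0.6259, -0.0111, 0.1873]
tool_rot: [1.196, 1.21, -1.185]
contact_force: [0.9, -0.6, -2.6]
gripper_width: 0.0399
travel [ 0.156 -0.55  -6.251] spin 0.66 cur yaw 1.3 steps 6.3 q6 -0.23 t 3.85
```

View pics/w3.png

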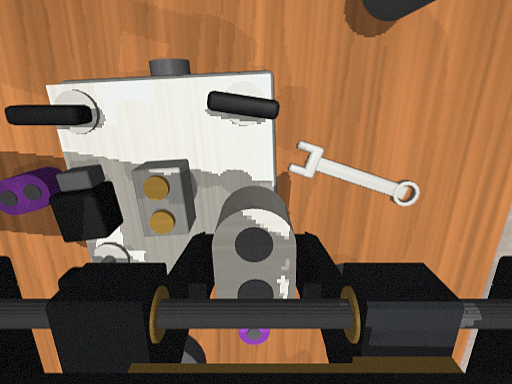

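```bash

python3 -m pendant '{"claw":[30,30,30,30,30],"travel":[[0,-0.25,-1],[0,-0.25,-2],[0,-0.25,-3.1],[0,-0.25,-3.1],[0,-0.25,-3.1]],"spin":[0,0,0,0.6,0.6]}' 40
python3 -m pendant '{"claw":[30,30,30,30,30],"travel":[[0,-0.25,-1],[0,-0.25,-2],[0.5,-0.25,-3.1],[1.5,-0.25,-3.1],[1.5,-0.25,-3.1]],"spin":[0,0,0,0,0]}' 40
python3 -c "
from h import *
go(0.59,0.301,0.02,-2)
shot('wrist','w4.png',scale=1);shot('top','t4.png',(60,130,220,290),4)"
```

```text
t: 4.35
position: [0.6065, 0.1456, 0.1783]
tool_rot: [1.227, 1.199, -1.233]
contact_force: [-0.2, -0.8, -3.0]
gripper_width: 0.0396
t: 4.85
position: [0.5966, 0.2986, 0.0984]
tool_rot: [1.22, 1.202, -1.241]
contact_force: [-0.8, -0.4, -3.9]
gripper_width: 0.0399
travel [ 1.57  -0.113 -0.051] spin 0.08 cur yaw -1.58 steps 1.6 q6 0.31 t 4.85
```

View pics/w4.png

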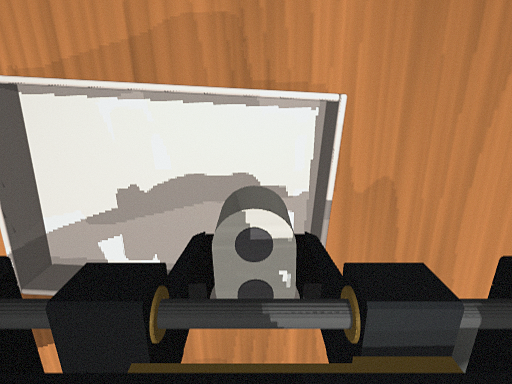

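View pics/t4.png

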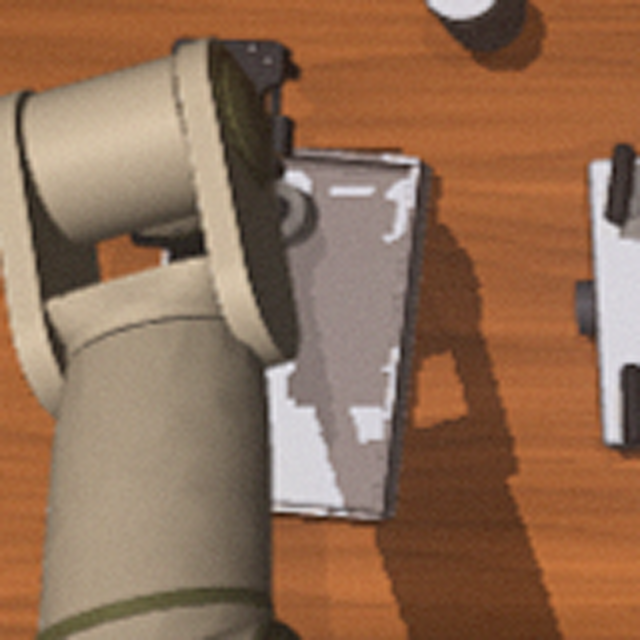

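Block over the tray; tray corners in the wrist view near (345,96), (0,78) top and wall at right (330,235).

```bash
python3 -c "
from h import *
K,E=cam('wrist'); print(cast([(345,96),(331,235),(20,292),(0,78)],0.045,K,E))"
```

```text
[[0.6614 0.3765 0.045 ]
 [0.6574 0.2731 0.045 ]
 [0.3976 0.227  0.045 ]
 [0.4323 0.3948 0.045 ]]
```

```bash
python3 -c "
from h import *
st();s,im=shot('wrist','w5.png',scale=1.5); K,E=cam('wrist',s); print(cast([(345,96),(331,235),(20,292),(0,78)],0.045,K,E));st()"
```

```text
t 4.95 p [0.5994 0.2976 0.1041] w 0.0398 F [ 0.9161  0.3219 -1.8742] T [-0.0408 -0.116   0.052 ] R
 [[-0.0044  0.9995 -0.0303]
 [-0.0017 -0.0303 -0.9995]
 [-1.     -0.0044  0.0019]] q [ 0.2845  0.6995  1.1223 -0.0004  1.3245  0.3149]
[[0.6614 0.3765 0.045 ]
 [0.6574 0.2731 0.045 ]
 [0.3976 0.227  0.045 ]
 [0.4323 0.3948 0.045 ]]
t 5.0 p [0.6005 0.2976 0.1063] w 0.0399 F [ 1.1012  0.1841 -1.3634] T [-0.0202 -0.0829 -0.0172] R
 [[-0.0003  0.9995 -0.0311]
 [-0.0004 -0.0311 -0.9995]
 [-1.     -0.0003  0.0005]] q [ 0.284   0.6973  1.12   -0.0004  1.3247  0.3152]
```

View pics/w5.png

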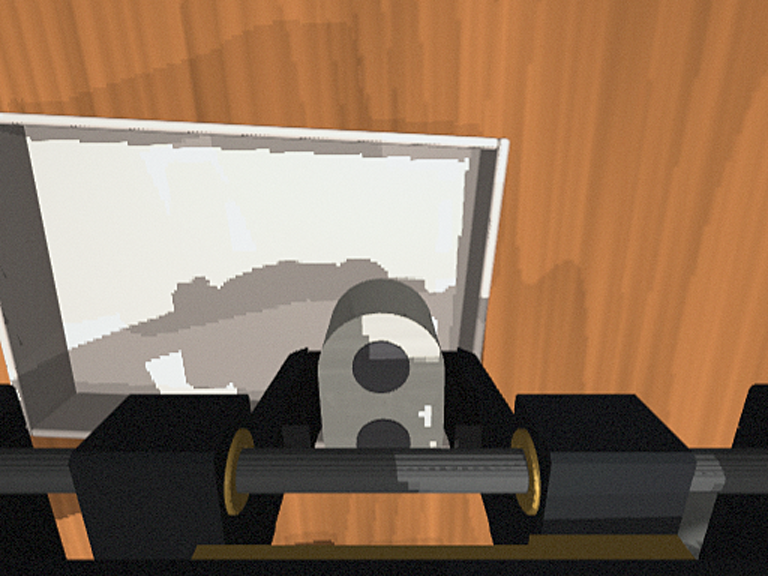

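```bash
python3 -c "
from h import *
K,E=cam('wrist'); print(cast(np.array([(506,141),(485,345),(35,435),(0,118),(465,160),(450,350)])/1.5,0.045,K,E))
go(0.585,0.301,0.02,-3.5)"
```

```text
[[0.6583 0.378  0.045 ]
 [0.6532 0.2764 0.045 ]
 [0.401  0.2283 0.045 ]
 [0.4323 0.3948 0.045 ]
 [0.64   0.3703 0.045 ]
 [0.6348 0.2741 0.045 ]]
travel [ 1.726 -0.312 -0.059] spin 0.34 cur yaw -1.78 steps 1.8 q6 0.32 t 5.0
```

```bash

python3 -m pendant '{"claw":[30,30,30,30,30],"travel":[[0,-0.36,-0.06],[0.6,-0.36,-0.06],[1.2,-0.36,-0.06],[1.6,-0.36,-0.06],[1.72,-0.36,-0.06]],"spin":[0.3,0.3,0.3,0.3,0.3]}' 40
python3 -m pendant '{"claw":[30,30],"travel":[[0,0,0],[0,0,0]],"spin":[0,0]}' 40
python3 -c "
from h import *
go(0.582,0.301,0.019,-3.5);st()"
```

```text
t: 5.5
position: [0.5826, 0.3012, 0.02]
tool_rot: [1.251, 1.181, -1.252]
contact_force: [0.1, 0.5, -2.6]
gripper_width: 0.0398
t: 5.7
position: [0.5832, 0.3025, 0.022]
tool_rot: [1.253, 1.18, -1.248]
contact_force: [0.1, -0.3, -3.2]
gripper_width: 0.0397
travel [ 0.059 -0.022  0.031] spin 0.05 cur yaw -3.25 steps 0.1 q6 0.36 t 5.7
t 5.7 p [0.5832 0.3025 0.022 ] w 0.0397 F [ 0.0878 -0.3268 -3.1889] T [-0.0421 -0.0198  0.0207] R
 [[ 0.0033  0.9984 -0.0567]
 [ 0.001  -0.0567 -0.9984]
 [-1.      0.0032 -0.0012]] q [ 0.2986  0.7687  1.2478 -0.      1.1217  0.3554]
```

Lower a touch until contact, then release and rise.

```bash

python3 -m pendant '{"claw":[30,30],"travel":[[0.1,0,0],[0.1,0,0]],"spin":[0,0]}' 40
python3 -m pendant '{"claw":[59,59,59,59],"travel":[[0,0,0],[0,0,0],[0,0,0],[-1,0,0]],"spin":[0,0,0,0]}' 40
python3 -m pendant '{"claw":[59,59,59,59],"travel":[[-1,0,0],[-2,0,0],[-2,0,0],[-2,0,0]],"spin":[0,0,0,0]}' 40
python3 -c "
from h import *
st();shot('wrist','w6.png');shot('top','t6.png',(70,140,330,290),3);go(0.477,-0.03,0.18,12)"
```

```text
t: 5.9
position: [0.5833, 0.3028, 0.0172]
tool_rot: [1.253, 1.18, -1.246]
contact_force: [-0.1, -1.6, 6.0]
gripper_width: 0.0395
t: 6.3
position: [0.579, 0.3017, 0.0593]
tool_rot: [1.242, 1.188, -1.261]
contact_force: [-0.7, 0.3, 0.1]
gripper_width: 0.052
t: 6.7
position: [0.582, 0.3028, 0.1655]
tool_rot: [1.252, 1.181, -1.249]
contact_force: [0.2, -1.0, -0.9]
gripper_width: 0.0523
t 6.7 p [0.582  0.3028 0.1655] w 0.0523 F [ 0.1538 -0.968  -0.9211] T [-0.0445 -0.0621 -0.028 ] R
 [[ 0.0017  0.9984 -0.0559]
 [ 0.0006 -0.0559 -0.9984]
 [-1.      0.0017 -0.0007]] q [0.2997 0.6204 1.0922 0.     1.4272 0.3556]
travel [-0.328 -1.71   6.757] spin -3.04 cur yaw -3.21 steps 7.0 q6 0.36 t 6.8
```

View pics/w6.png

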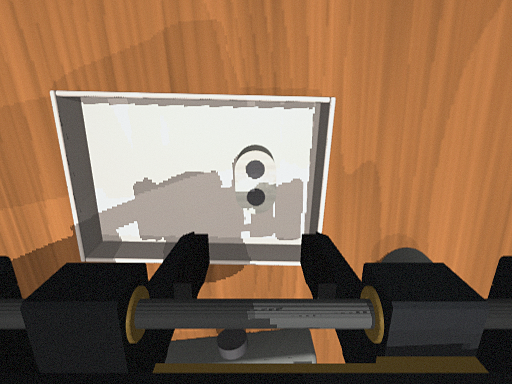

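View pics/t6.png

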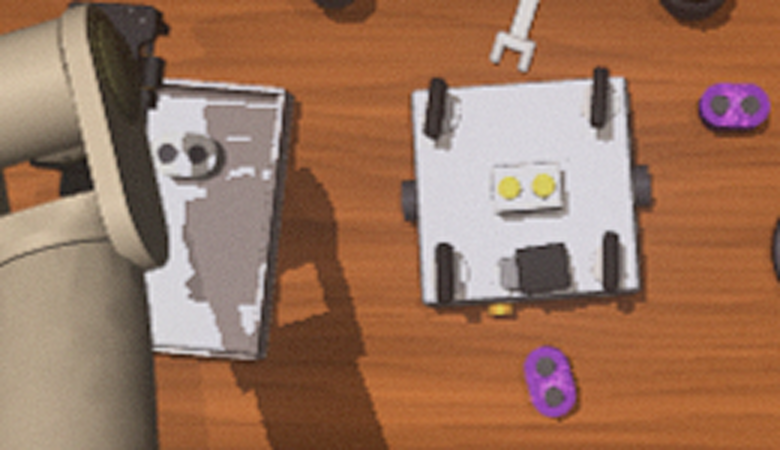

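Bearing block stands in the tray (wrist (255,183)); valve (528,188) and coil (540,268) in the top crop haven't moved. Next the coil.

```bash

python3 -m pendant '{"claw":[62,62,62,62,62],"travel":[[-0.3,-0.8,1],[-0.3,-0.8,2],[-0.3,-0.8,3.4],[-0.3,-0.8,3.4],[-0.3,-0.8,3.4]],"spin":[0,0,0,0,0]}' 40
python3 -m pendant '{"claw":[62,62,62,62,62],"travel":[[0,-0.9,1],[0,-0.9,2],[0,-0.9,3.3],[0,-0.9,3.3],[0,-0.9,3.3]],"spin":[0,0,-2.2,-2.2,-2.2]}' 40
python3 -m pendant '{"claw":[62,62],"travel":[[0,0,0],[0,0,0]],"spin":[0,0]}' 40
python3 -c "
from h import *
s=st();shot('wrist','w7.png',scale=1.5);go(0.4765,-0.032,0.10,8)"
```

```text
t: 7.3
position: [0.5318, 0.1319, 0.1783]
tool_rot: [1.251, 1.182, -1.256]
contact_force: [0.9, 0.3, 0.4]
gripper_width: 0.0545
t: 7.8
position: [0.478, -0.0295, 0.1786]
tool_rot: [1.109, 1.271, -1.112]
contact_force: [0.2, 0.1, 0.2]
gripper_width: 0.0546
t: 8.0
position: [0.4782, -0.0258, 0.1791]
tool_rot: [1.108, 1.272, -1.109]
contact_force: [-0.3, -1.0, 0.3]
gripper_width: 0.0546
t 8.0 p [ 0.4782 -0.0258  0.1791] w 0.0546 F [-0.3121 -0.9608  0.2555] T [-0.042  -0.068   0.0003] R
 [[-0.0014  0.9907  0.1362]
 [ 0.0008  0.1362 -0.9907]
 [-1.     -0.0013 -0.001 ]] q [-0.3019  0.3151  1.5873  0.0003  1.2408 -0.4386]
travel [ 1.585 -0.05   0.121] spin -0.03 cur yaw 7.86 steps 1.6 q6 -0.44 t 8.05
```

View pics/w7.png

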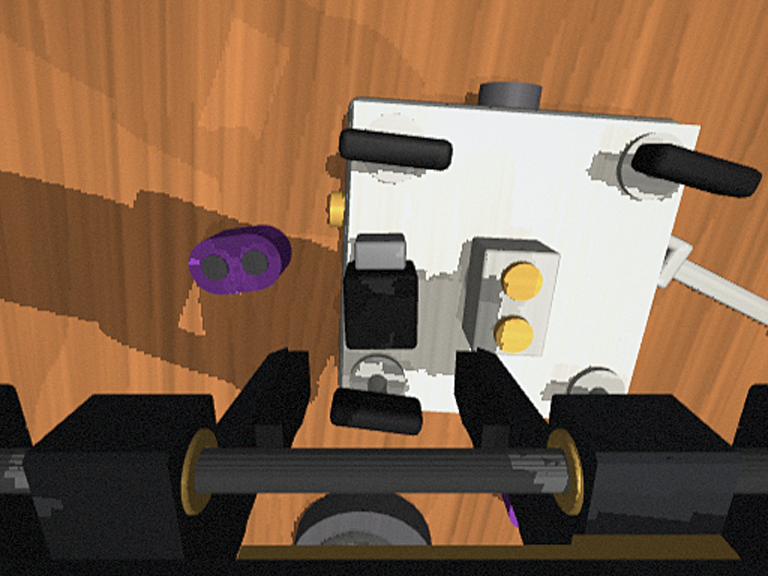

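```bash
python3 -c "
from h import *
K,E=cam('wrist'); print(cast(np.array([(345,310),(417,308),(416,349),(347,344)])/1.5,0.106,K,E))"
python3 -m pendant '{"claw":[62,62,62,62,62],"travel":[[1,-0.05,0.12],[1.5,-0.05,0.12],[1.5,-0.05,0.12],[1.5,-0.05,0.12],[1.5,-0.05,0.12]],"spin":[0,0,0,0,0]}' 40
python3 -c "
from h import *
shot('wrist','w8.png',scale=1.5);go(0.4765,-0.032,0.078,8)"
```

```text
[[ 0.458  -0.0327  0.106 ]
 [ 0.4964 -0.0262  0.106 ]
 [ 0.4998 -0.0504  0.106 ]
 [ 0.4613 -0.0526  0.106 ]]
t: 8.55
position: [0.4775, -0.033, 0.1062]
tool_rot: [1.108, 1.268, -1.107]
contact_force: [0.4, 0.2, -0.8]
gripper_width: 0.0546
travel [ 0.563 -0.017 -0.025] spin -0.03 cur yaw 7.83 steps 0.6 q6 -0.45 t 8.6
```

View pics/w8.png

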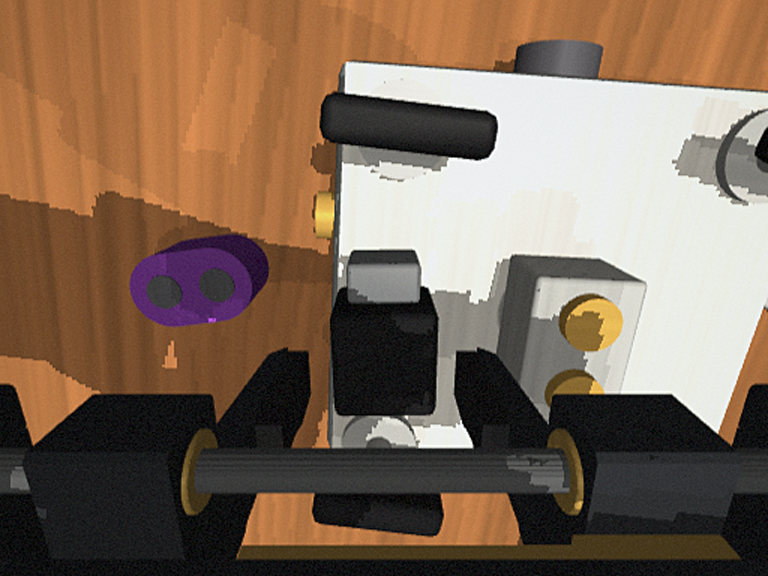

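Coil box (384,350) is centred between the fingers; valve block is clear of the right finger. Lower and grip.

```bash

python3 -m pendant '{"claw":[62,62,62,30,30],"travel":[[0.56,0,0],[0.56,0,0],[0.56,0,0],[0.56,0,0],[0.56,0,0]],"spin":[0,0,0,0,0]}' 40
python3 -m pendant '{"claw":[30,30,30,30,30],"travel":[[0,0,0],[0,0,0],[-1,0,0],[-2,0,0],[-2,0,0]],"spin":[0,0,0,0,0]}' 40
python3 -c "
from h import *
shot('wrist','w9.png',scale=1);go(0.52,0.303,0.18,-3)"
```

```text
t: 9.1
position: [0.4772, -0.0334, 0.0778]
tool_rot: [1.109, 1.268, -1.107]
contact_force: [2.0, 0.3, 2.6]
gripper_width: 0.0406
t: 9.6
position: [0.4785, -0.0338, 0.1819]
tool_rot: [1.11, 1.261, -1.103]
contact_force: [0.4, 0.5, -3.6]
gripper_width: 0.0396
travel [-0.031  1.76  -6.551] spin 2.16 cur yaw 7.8 steps 6.8 q6 -0.45 t 9.65
```

View pics/w9.png

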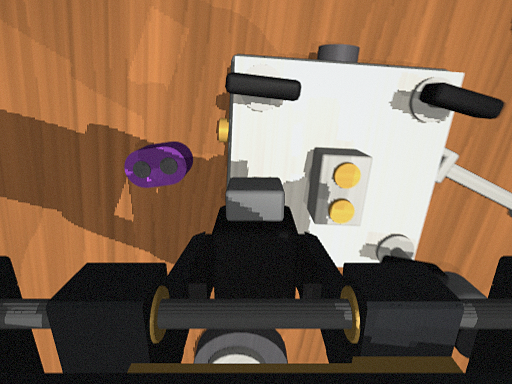

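```bash

python3 -m pendant '{"claw":[30,30,30,30,30],"travel":[[0,0.8,-1],[0,0.8,-2],[0,0.8,-3.3],[0,0.8,-3.3],[0,0.8,-3.3]],"spin":[0,0,0,0,0]}' 40
python3 -m pendant '{"claw":[30,30,30,30,30],"travel":[[0,0.8,-1],[0,0.8,-2],[0.5,0.8,-3.2],[1.5,0.8,-3.2],[2,0.8,-3.2]],"spin":[2.2,2.2,2.2,2.2,2.2]}' 40
python3 -m pendant '{"claw":[30,30],"travel":[[0,0,0],[0,0,0]],"spin":[0,0]}' 40
python3 -c "
from h import *
shot('wrist','w10.png',scale=1);go(0.513,0.298,0.018,-3.3)"
```

```text
t: 10.15
position: [0.4921, 0.1384, 0.1747]
tool_rot: [1.104, 1.276, -1.108]
contact_force: [0.7, -0.8, -2.2]
gripper_width: 0.0399
t: 10.65
position: [0.5105, 0.3007, 0.0734]
tool_rot: [1.247, 1.184, -1.251]
contact_force: [0.3, 0.1, -3.3]
gripper_width: 0.0395
t: 10.85
position: [0.512, 0.2986, 0.0765]
tool_rot: [1.249, 1.182, -1.253]
contact_force: [0.3, -0.4, -1.9]
gripper_width: 0.0397
travel [1.198 0.004 0.015] spin 0.01 cur yaw -3.27 steps 1.2 q6 0.39 t 10.9
```

View pics/w10.png

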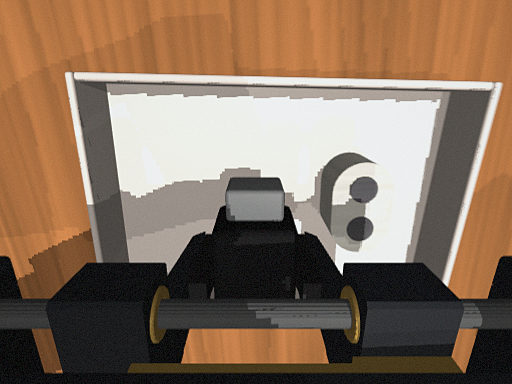

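```bash

python3 -m pendant '{"claw":[30,30,30,30,30],"travel":[[0.7,0,0.02],[1.1,0,0.02],[1.24,0,0.02],[1.24,0,0.02],[1.26,0,0.02]],"spin":[0,0,0,0,0]}' 40
python3 -m pendant '{"claw":[56,56,56,56],"travel":[[0,0,0],[0,0,0],[0,0,0],[0,0,0]],"spin":[0,0,0,0]}' 40
python3 -m pendant '{"claw":[56,56,56,56],"travel":[[-1,0,0],[-2,0,0],[-3,0,0],[-3.2,0,0]],"spin":[0,0,0,0]}' 40
python3 -c "
from h import *
shot('wrist','w11.png');go(0.5475,-0.0187,0.18,3.5)"
```

```text
t: 11.4
position: [0.513, 0.2986, 0.0156]
tool_rot: [1.253, 1.18, -1.248]
contact_force: [0.4, 0.9, -2.3]
gripper_width: 0.0396
t: 11.8
position: [0.5119, 0.2987, 0.0142]
tool_rot: [1.251, 1.182, -1.25]
contact_force: [0.4, -0.2, 0.5]
gripper_width: 0.0493
t: 12.2
position: [0.5134, 0.2994, 0.1799]
tool_rot: [1.257, 1.178, -1.241]
contact_force: [-0.8, -0.8, 0.3]
gripper_width: 0.0492
travel [-0.042  1.043  6.309] spin -1.34 cur yaw -3.2 steps 6.4 q6 0.38 t 12.25
```

View pics/w11.png

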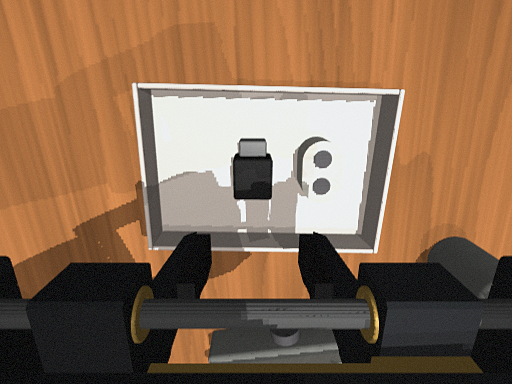

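Coil (253,172) and bearing block (318,172) both stand in the tray. Valve block next.

```bash

python3 -m pendant '{"claw":[75,75,75,75,75],"travel":[[0,0.5,1],[0,0.5,2],[0,0.5,3.2],[0,0.5,3.2],[0,0.5,3.2]],"spin":[0,0,0,0,0]}' 40
python3 -m pendant '{"claw":[75,75,75,75,75],"travel":[[0,0.5,1],[0,0.5,2],[0,0.5,3.1],[0,0.5,3.1],[0,0.5,3.1]],"spin":[-1.3,-1.3,-1.3,-1.3,-1.3]}' 40
python3 -m pendant '{"claw":[75,75],"travel":[[0,0,0],[0,0,0]],"spin":[0,0]}' 40
python3 -c "
from h import *
shot('wrist','w12.png',scale=1.5);go(0.5475,-0.0187,0.08,3.5)"
```

```text
t: 12.75
position: [0.5274, 0.1358, 0.1726]
tool_rot: [1.251, 1.182, -1.254]
contact_force: [0.4, -0.1, -0.3]
gripper_width: 0.0661
t: 13.25
position: [0.5442, -0.0186, 0.1731]
tool_rot: [1.168, 1.236, -1.168]
contact_force: [-1.0, 0.9, 0.0]
gripper_width: 0.0661
t: 13.45
position: [0.5441, -0.0167, 0.1736]
tool_rot: [1.165, 1.237, -1.165]
contact_force: [0.4, 0.1, -0.2]
gripper_width: 0.066
travel [1.873 0.066 0.041] spin -0.01 cur yaw 3.43 steps 1.9 q6 -0.31 t 13.5
```

View pics/w12.png

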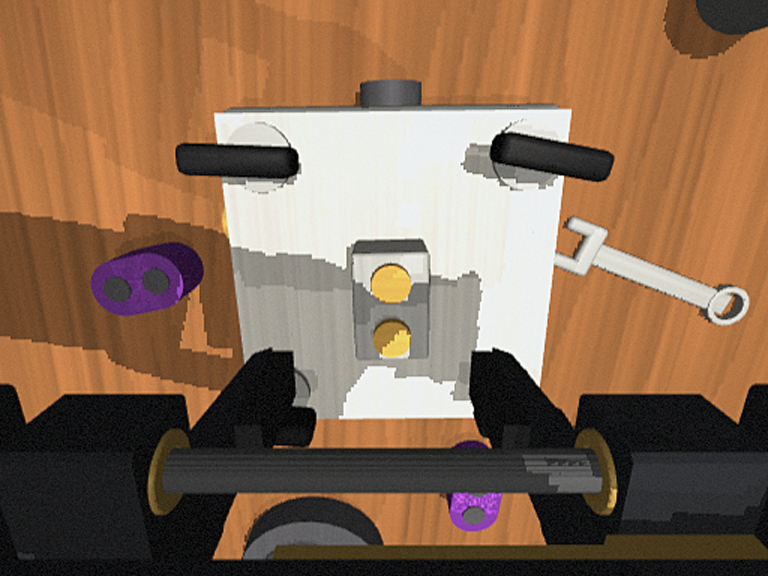

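Valve block (plugs (390,284), (393,338)) is square to the jaws and alone. Lower in one go and grip.

```bash

python3 -m pendant '{"claw":[75,75,75,75,75],"travel":[[0.7,0.07,0.04],[1.4,0.07,0.04],[1.8,0.07,0.04],[1.87,0.07,0.04],[1.87,0.07,0.04]],"spin":[0,0,0,0,0]}' 40
python3 -m pendant '{"claw":[30,30,30,30,30],"travel":[[0,0,0],[0,0,0],[0,0,0],[-1,0,0],[-2,0,0]],"spin":[0,0,0,0,0]}' 40
python3 -m pendant '{"claw":[30,30],"travel":[[0,0,0],[0,0,0]],"spin":[0,0]}' 40
python3 -c "
from h import *
shot('wrist','w13.png',scale=1);go(0.447,0.298,0.18,86.5);go(0.447,0.298,0.18,-93.5)"
```

```text
t: 14.0
position: [0.5478, -0.0197, 0.0804]
tool_rot: [1.166, 1.237, -1.166]
contact_force: [-0.2, -0.3, 1.0]
gripper_width: 0.0663
t: 14.5
position: [0.5468, -0.0203, 0.1807]
tool_rot: [1.166, 1.239, -1.169]
contact_force: [0.9, -1.2, -2.9]
gripper_width: 0.0394
t: 14.7
position: [0.5475, -0.0204, 0.1806]
tool_rot: [1.167, 1.235, -1.166]
contact_force: [-0.8, -0.6, -4.3]
gripper_width: 0.0394
travel [-0.008 -1.63  -6.471] spin -16.64 cur yaw 3.29 steps 6.7 q6 -0.31 t 14.75
travel [-0.008 -1.63  -6.471] spin 19.36 cur yaw 3.29 steps 6.7 q6 -0.31 t 14.75
```

View pics/w13.png

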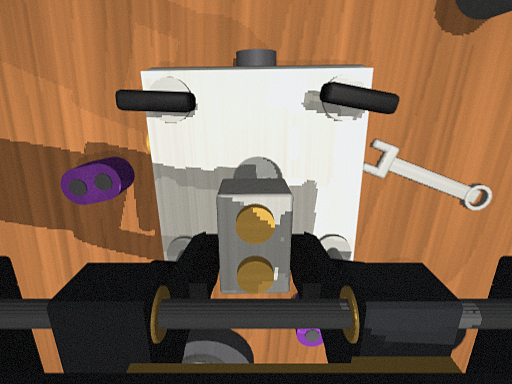

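```bash

python3 -m pendant '{"claw":[30,30,30,30,30],"travel":[[0,-0.8,-1],[0,-0.8,-2],[0,-0.8,-3.25],[0,-0.8,-3.25],[0,-0.8,-3.25]],"spin":[0,0,0,0,0]}' 40
python3 -m pendant '{"claw":[30,30,30,30,30],"travel":[[0,-0.8,-1],[0,-0.8,-2],[0,-0.8,-3.25],[0,-0.8,-3.25],[0,-0.8,-3.25]],"spin":[-8.3,-8.3,-8.3,-8.3,-8.3]}' 40
python3 -m pendant '{"claw":[30,30,30,30,30],"travel":[[0,0,0],[0,0,0],[0.5,0,0],[1,0,0],[1.5,0,0]],"spin":[-8.3,-8.3,-8.3,-8.3,-8.3]}' 40
python3 -m pendant '{"claw":[30,30],"travel":[[0,0,0],[0,0,0]],"spin":[0,0]}' 40
python3 -c "
from h import *
shot('wrist','w14.png',scale=1);go(0.447,0.298,0.018,86.5)"
```

```text
t: 15.25
position: [0.4968, 0.1421, 0.1784]
tool_rot: [1.162, 1.241, -1.167]
contact_force: [0.2, -0.2, -4.0]
gripper_width: 0.0389
t: 15.75
position: [0.4482, 0.3012, 0.1784]
tool_rot: [0.609, 1.486, -0.612]
contact_force: [0.4, -0.6, -3.2]
gripper_width: 0.0392
t: 16.25
position: [0.4488, 0.2982, 0.1029]
tool_rot: [0.046, 1.573, -0.048]
contact_force: [0.8, 0.1, -3.3]
gripper_width: 0.039
t: 16.45
position: [0.4492, 0.2988, 0.1048]
tool_rot: [0.053, 1.572, -0.055]
contact_force: [-0.1, 0.5, -2.9]
gripper_width: 0.0391
travel [ 1.754 -0.025 -0.051] spin -0.08 cur yaw 86.09 steps 1.8 q6 -1.13 t 16.5
```

View pics/w14.png

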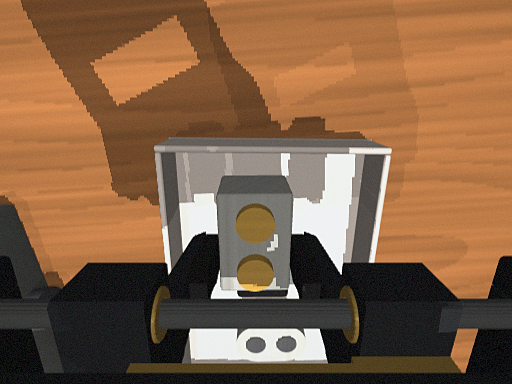

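```bash

python3 -m pendant '{"claw":[30,30,30,30,30],"travel":[[0.8,0,0],[1.4,0,0],[1.74,0,0.02],[1.78,0,0.02],[1.8,0,0.02]],"spin":[0,0,0,0,0]}' 40
python3 -m pendant '{"claw":[60,60,60,60],"travel":[[0,0,0],[0,0,0],[0,0,0],[0,0,0]],"spin":[0,0,0,0]}' 40
python3 -m pendant '{"claw":[60,60,60,60],"travel":[[-1,0,0],[-2,0,0],[-3,0,0],[-3.2,0,0]],"spin":[0,0,0,0]}' 40
python3 -c "
from h import *
shot('wrist','w15.png');shot('top','t15.png',(70,140,330,290),3);go(0.547,-0.016,0.25,86.5)"
```

```text
t: 17.0
position: [0.4534, 0.299, 0.0209]
tool_rot: [0.053, 1.561, -0.051]
contact_force: [-8.1, -11.9, 48.8]
gripper_width: 0.0398
t: 17.4
position: [0.4504, 0.2994, 0.0155]
tool_rot: [0.051, 1.57, -0.051]
contact_force: [0.4, -0.1, 0.1]
gripper_width: 0.053
t: 17.8
position: [0.4518, 0.3001, 0.1806]
tool_rot: [0.054, 1.562, -0.048]
contact_force: [1.4, -0.5, -0.6]
gripper_width: 0.0528
travel [-1.469 -6.171  2.337] spin -0.04 cur yaw 86.28 steps 6.8 q6 -1.14 t 17.9
```

View pics/w15.png

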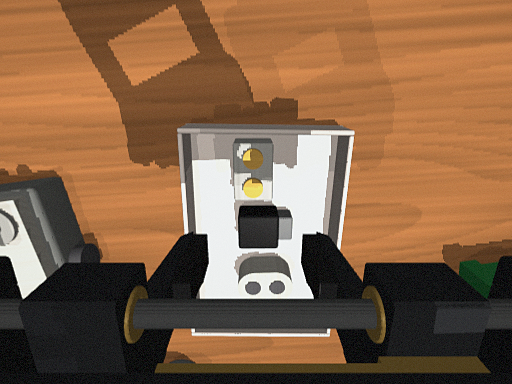

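View pics/t15.png

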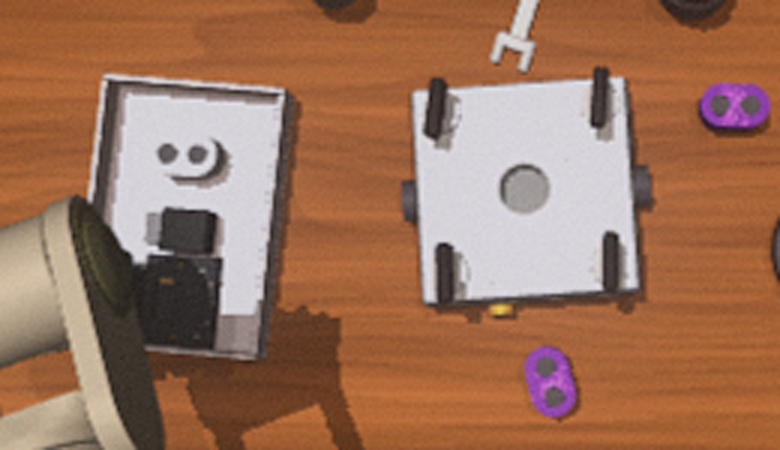

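Valve block, coil and bearing block all lie in the tray at (252,172), (258,227), (265,270), and the cover is clear with its port at (526,188) in the top crop. The placement peaked at about 50 N through the held block, because it had slid down in the grip, so I'll lower more gently from here. Knobs next.

```bash

python3 -m pendant '{"claw":[60,60,60,60,60],"travel":[[-1,-1,0.8],[-1,-2,0.8],[-1,-3.1,0.8],[-1,-3.1,0.8],[-1,-3.1,0.8]],"spin":[0,0,0,0,0]}' 30
python3 -m pendant '{"claw":[60,60,60,60,60],"travel":[[0,-1,0.8],[0,-2,0.8],[0,-3.1,0.8],[0,-3.1,0.8],[0,-3.1,0.8]],"spin":[0,0,0,0,0]}' 30
python3 -m pendant '{"claw":[60,60],"travel":[[0,0,0],[0,0,0]],"spin":[0,0]}' 30
python3 -c "
from h import *
st();s,im=shot('wrist','w16.png',scale=1.5)
K,E=cam('top');print(cast(np.array([(526,188)])/3+[70,140],0.07,K,E))"
```

```text
t: 18.4
position: [0.4798, 0.1393, 0.2234]
tool_rot: [0.054, 1.574, -0.055]
contact_force: [1.2, 0.7, -0.9]
gripper_width: 0.0531
t: 18.9
position: [0.5097, -0.0164, 0.2233]
tool_rot: [0.054, 1.573, -0.053]
contact_force: [0.3, 0.4, -0.4]
gripper_width: 0.053
t: 19.1
position: [0.5098, -0.0137, 0.2246]
tool_rot: [0.05, 1.571, -0.049]
contact_force: [0.0, 0.2, -0.2]
gripper_width: 0.0525
t 19.1 p [ 0.5098 -0.0137  0.2246] w 0.0525 F [ 0.035   0.245  -0.2119] T [ 0.0542 -0.1217  0.0188] R
 [[-0.0012  0.063   0.998 ]
 [ 0.0006  0.998  -0.063 ]
 [-1.      0.0006 -0.0012]] q [-0.2595  0.3225  1.4304  0.0003  1.39   -1.7674]
[[ 0.5481 -0.0165  0.07  ]]
```

View pics/w16.png

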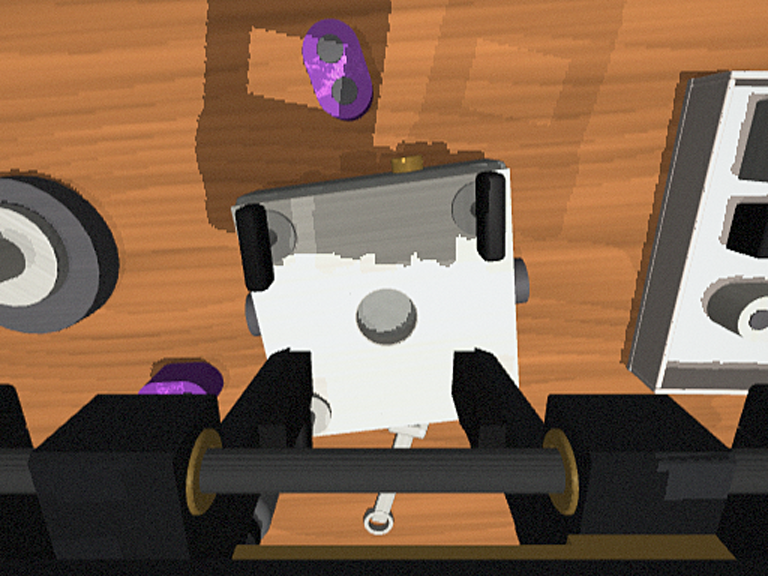

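```bash
python3 - <<'E'
from h import *
K,E=cam('wrist')
print('port',cast(np.array([(387,317)])/1.5,.07,K,E))
for n,p in dict(k3=[(251,207),(259,289)],k4=[(489,176),(492,258)]).items():
    q=cast(np.array(p)/1.5,.119,K,E);d=q[1]-q[0];print(n,q.mean(0),np.linalg.norm(d),np.degrees(np.arctan2(d[1],d[0])))
a=np.radians(4);Rm=np.array([[np.cos(a),-np.sin(a)],[np.sin(a),np.cos(a)]])
for i,k in enumerate([(72,72),(72,-72),(-72,-72),(-72,72)]):print(i+1,np.array([.5475,-.0165])+Rm@np.array(k)/1000)
go(.6143,.0603,.16,82)
E
```

```text
port [[ 0.5499 -0.0128  0.07  ]]
k3 [ 0.4819 -0.0878  0.119 ] 0.04970977601632642 -3.336398859761413
k4 [0.4722 0.0513 0.119 ] 0.047849961606591836 2.923711046554373
1 [0.6143 0.0603]
2 [ 0.6243 -0.0833]
3 [ 0.4807 -0.0933]
4 [0.4707 0.0503]
travel [1.295 1.609 1.992] spin 0.88 cur yaw 86.4 steps 2.9 q6 -1.77 t 19.15
```

```bash

python3 -m pendant '{"claw":[60,60,60,60,60],"travel":[[0,1.62,2.0],[0.2,1.62,2.0],[0.7,1.62,2.0],[1.2,1.62,2.0],[1.2,1.62,2.0]],"spin":[0.8,0.8,0.8,0.8,0.8]}' 30
python3 -m pendant '{"claw":[60,60],"travel":[[0,0,0],[0,0,0]],"spin":[0,0]}' 30
python3 -c "
from h import *
s,im=shot('wrist','w17.png',scale=1.5)
go(.615,.062,.10,82);print(proj([s['position'],[.6143,.0603,.119],[.615,.062,.119]],*cam('wrist',s))*1.5)"
```

```text
t: 19.65
position: [0.6136, 0.061, 0.1615]
tool_rot: [0.104, 1.576, -0.104]
contact_force: [-0.7, 1.0, -0.4]
gripper_width: 0.0526
t: 19.85
position: [0.6152, 0.0592, 0.1671]
tool_rot: [0.106, 1.565, -0.106]
contact_force: [-0.2, 0.0, -0.2]
gripper_width: 0.0527
travel [ 1.343  0.058 -0.017] spin 0.06 cur yaw 82.28 steps 1.3 q6 -1.53 t 19.9
[[383.4983 372.6777]
 [385.0773 320.8905]
 [388.7517 321.7798]]
```

View pics/w17.png

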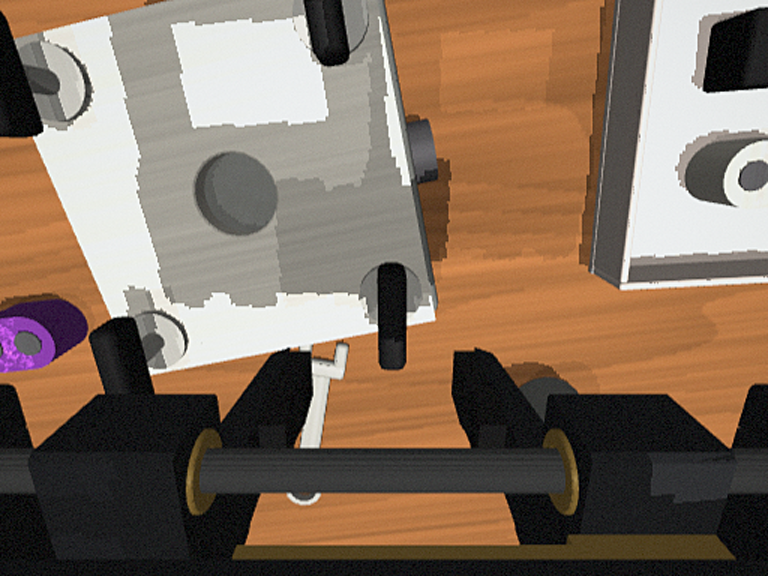

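```bash
python3 -c "
from h import *
K,E=cam('wrist');q=cast(np.array([(391,266),(392,367)])/1.5,.119,K,E);print(q,q.mean(0),np.linalg.norm(q[1]-q[0]),np.degrees(np.arctan2(*(q[1]-q[0])[[1,0]])))
go(.615,.062,.09,82)"
```

```text
[[0.5874 0.0665 0.119 ]
 [0.6396 0.0603 0.119 ]] [0.6135 0.0634 0.119 ] 0.05252852714353024 -6.79830816020838
travel [ 1.543  0.058 -0.017] spin 0.06 cur yaw 82.28 steps 1.5 q6 -1.53 t 19.9
```

```bash

python3 -m pendant '{"claw":[60,60,60,60,60],"travel":[[0.6,0.06,-0.03],[1.2,0.06,-0.03],[1.55,0.06,-0.03],[1.55,0.06,-0.03],[1.55,0.06,-0.03]],"spin":[-0.2,-0.2,-0.2,-0.2,-0.2]}' 30
python3 -m pendant '{"claw":[5,5,5,5,5],"travel":[[0,0,0],[0,0,0],[0,0,0],[0,0,0],[0,0,0]],"spin":[0,0,0,0,0]}' 30
python3 -c "
from h import *
st();shot('wrist','w18.png')"
```

```text
t: 20.4
position: [0.6144, 0.0621, 0.0893]
tool_rot: [0.092, 1.567, -0.092]
contact_force: [0.4, -0.6, 0.2]
gripper_width: 0.053
t: 20.9
position: [0.614, 0.0629, 0.088]
tool_rot: [0.093, 1.568, -0.091]
contact_force: [0.3, 14.6, 2.6]
gripper_width: 0.0152
t 20.9 p [0.614  0.0629 0.088 ] w 0.0152 F [ 0.3245 14.5623  2.6494] T [ 2.5581 -0.3658  0.0286] R
 [[ 0.0005  0.117   0.9931]
 [ 0.0013  0.9931 -0.117 ]
 [-1.      0.0014  0.0004]] q [-0.0901  0.6328  1.3157  0.0015  1.1926 -1.5441]
```

View pics/w18.png

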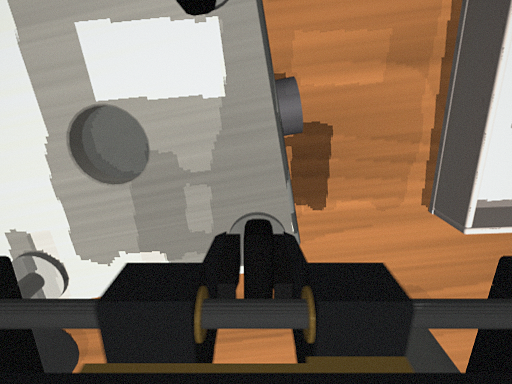

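Bar held at (258,255). There is a side load of +14.6 N in y, so I'll shift slightly to relieve it.

```bash

python3 -m pendant '{"claw":[5,5],"travel":[[0,0.03,0],[0,0.03,0]],"spin":[0,0]}' 30; python3 -c "
from h import *
st()"
```

```text
t: 21.15
position: [0.6141, 0.064, 0.0881]
tool_rot: [0.092, 1.568, -0.092]
contact_force: [-1.1, 1.7, 3.5]
gripper_width: 0.0138
t 21.15 p [0.6141 0.064  0.0881] w 0.0138 F [-1.0912  1.7395  3.4573] T [ 0.1146 -0.062  -0.0178] R
 [[ 0.0005  0.1166  0.9932]
 [-0.      0.9932 -0.1166]
 [-1.      0.      0.0005]] q [-0.0876  0.6332  1.3146  0.      1.1933 -1.5416]
```

```bash

python3 -m pendant '{"claw":[5,5,5,5,5],"travel":[[0,0,0],[0.01,0,0],[0.01,0,0],[0.02,0,0],[0.03,0,0]],"spin":[1.2,2.4,3.6,4.8,5.8]}' 30; python3 -c "
from h import *
st()"
```

```text
t: 21.65
position: [0.6146, 0.0652, 0.0868]
tool_rot: [0.493, 1.513, -0.488]
contact_force: [1.8, 9.1, 4.2]
gripper_width: 0.0138
t 21.65 p [0.6146 0.0652 0.0868] w 0.0138 F [1.8385 9.0569 4.2346] T [ 1.3334 -0.2792  0.1888] R
 [[ 0.0019  0.5864  0.81  ]
 [ 0.0023  0.81   -0.5864]
 [-1.      0.003   0.0002]] q [-0.0867  0.6349  1.3156  0.0027  1.1894 -1.0318]
```

```bash

python3 -m pendant '{"claw":[5,5,5,5,5],"travel":[[0,0.02,-0.01],[0.01,0.02,-0.01],[0.01,0.02,-0.01],[0.02,0.02,-0.01],[0.03,0.02,-0.01]],"spin":[1.2,2.4,3.6,4.8,5.8]}' 30; 
python3 -m pendant '{"claw":[5,5],"travel":[[0,0,0],[0,0,0]],"spin":[0,0]}' 30
python3 -c "
from h import *
st();go(.6146,.065,.16,25)"
```

```text
t: 22.15
position: [0.6155, 0.0662, 0.0854]
tool_rot: [0.884, 1.383, -0.877]
contact_force: [6.4, 7.4, 3.8]
gripper_width: 0.0139
t: 22.35
position: [0.6155, 0.0662, 0.0854]
tool_rot: [0.881, 1.384, -0.875]
contact_force: [5.5, 8.2, 2.4]
gripper_width: 0.0137
t 22.35 p [0.6155 0.0662 0.0854] w 0.0137 F [5.5179 8.1811 2.3855] T [ 1.1178 -0.8206 -0.0164] R
 [[ 0.004   0.9041  0.4273]
 [ 0.0023  0.4273 -0.9041]
 [-1.      0.0046 -0.0003]] q [-0.0849  0.6372  1.3153  0.0028  1.1853 -0.5275]
travel [-1.491 -0.02   0.013] spin 0.06 cur yaw 25.3 steps 1.5 q6 -0.53 t 22.35
```

```bash

python3 -m pendant '{"claw":[60,60,60,60,60],"travel":[[0,0,0],[0,0,0],[0,0,0],[-1,0,0],[-1.5,0,0]],"spin":[0,0,0,0,0]}' 30; 
python3 -c "
from h import *
go(.482,-.088,.16,87)"
```

```text
t: 22.85
position: [0.6148, 0.0646, 0.1625]
tool_rot: [0.879, 1.384, -0.877]
contact_force: [-0.0, -0.2, 0.5]
gripper_width: 0.0513
travel [ 0.044 -3.704  1.626] spin -12.35 cur yaw 25.27 steps 4.0 q6 -0.53 t 22.85
```

```bash

python3 -m pendant '{"claw":[60,60,60,60,60],"travel":[[0,-1,0.4],[0,-2,0.8],[0,-3,1.2],[0,-3.7,1.63],[0,-3.7,1.63]],"spin":[-6.2,-6.2,-6.2,-6.2,-6.2]}' 30; 
python3 -m pendant '{"claw":[60,60,60,60,60],"travel":[[0,0,0],[0,0,0],[0,0,0],[0,0,0],[0,0,0]],"spin":[-6.2,-6.2,-6.2,-6.2,-6.2]}' 30; 
python3 -c "
from h import *
shot('wrist','w19.png',scale=1.5);go(.482,-.088,.0885,87)"
```

```text
t: 23.35
position: [0.4792, -0.0908, 0.1599]
tool_rot: [0.461, 1.522, -0.462]
contact_force: [-0.1, -0.3, -0.3]
gripper_width: 0.053
t: 23.85
position: [0.4819, -0.0876, 0.1597]
tool_rot: [0.037, 1.571, -0.037]
contact_force: [0.6, -0.2, 0.4]
gripper_width: 0.0526
travel [ 1.424 -0.008  0.002] spin 0.03 cur yaw 87.14 steps 1.4 q6 -1.94 t 23.9
```

View pics/w19.png

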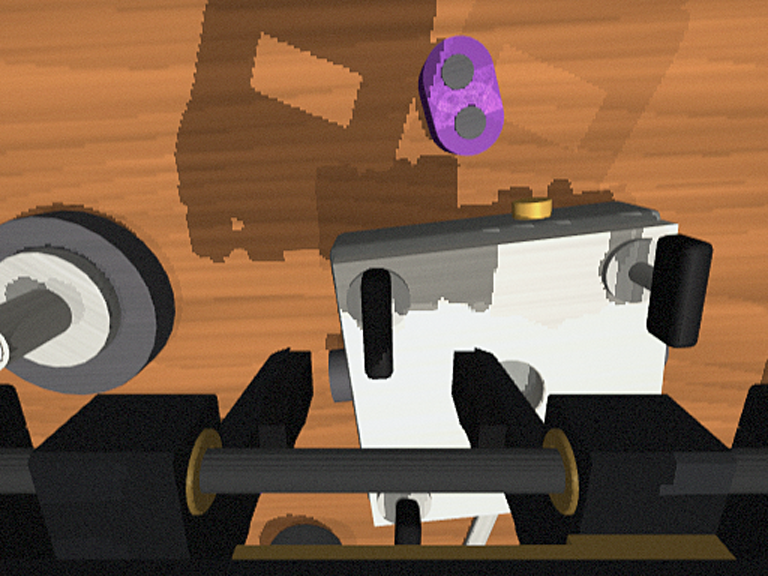

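```bash
cat >> h.py <<'E'
def bar(p,z=.119,sc=1.5):
    K,E=cam('wrist');q=cast(np.array(p)/sc,z,K,E);m=q.mean(0)
    a=np.degrees(np.arctan2(*(q[1]-q[0])[[1,0]]));print('bar',m,np.linalg.norm(q[1]-q[0]).round(4),'ang',a);return m,a
E
python3 -c "
from h import *
m,a=bar([(377,270),(379.5,378)]);go(m[0],m[1],.0885,a+90)"
```

```text
bar [ 0.4802 -0.0897  0.119 ] 0.0546 ang -1.7859337963133515
travel [ 1.424 -0.044 -0.033] spin -0.21 cur yaw 87.14 steps 1.4 q6 -1.94 t 23.9
```

```bash

python3 -m pendant '{"claw":[60,60,60,60,60],"travel":[[0.6,-0.04,-0.02],[1.2,-0.04,-0.02],[1.42,-0.04,-0.02],[1.42,-0.04,-0.02],[1.42,-0.04,-0.02]],"spin":[-0.2,-0.2,-0.2,-0.2,-0.2]}' 30
python3 -m pendant '{"claw":[5,5,5,5,5],"travel":[[0,0,0],[0,0,0],[0,0,0],[0,0,0],[0,0,0]],"spin":[0,0,0,0,0]}' 30
python3 -c "
from h import *
st()"
```

```text
t: 24.4
position: [0.4812, -0.0899, 0.0896]
tool_rot: [0.024, 1.57, -0.024]
contact_force: [0.2, 1.3, 0.6]
gripper_width: 0.053
t: 24.9
position: [0.4807, -0.0898, 0.0889]
tool_rot: [0.023, 1.57, -0.024]
contact_force: [0.5, -0.4, 0.2]
gripper_width: 0.0153
t 24.9 p [ 0.4807 -0.0898  0.0889] w 0.0153 F [ 0.4738 -0.3576  0.1617] T [ 0.0497 -0.1384  0.0071] R
 [[ 0.0002  0.0299  0.9996]
 [-0.0001  0.9996 -0.0299]
 [-1.     -0.0001  0.0002]] q [-0.4273  0.4497  1.6861  0.      1.0055 -1.9682]
```

```bash

python3 -m pendant '{"claw":[5,5,5,5,5],"travel":[[0,0,0],[0.01,0,0],[0.01,0,0],[0.02,0,0],[0.03,0,0]],"spin":[1.3,2.6,3.9,5.2,6.3]}' 30; python3 -c "
from h import *
st()"
```

```text
t: 25.4
position: [0.4811, -0.0887, 0.0874]
tool_rot: [0.459, 1.521, -0.456]
contact_force: [2.8, 8.8, 2.9]
gripper_width: 0.0136
t 25.4 p [ 0.4811 -0.0887  0.0874] w 0.0136 F [2.8203 8.7716 2.8947] T [ 1.3702 -0.6685  0.1772] R
 [[ 0.0011  0.5514  0.8343]
 [ 0.002   0.8343 -0.5514]
 [-1.      0.0023 -0.0002]] q [-0.4261  0.4521  1.6877  0.0027  1.0016 -1.4143]
```

```bash

python3 -m pendant '{"claw":[5,5,5,5,5],"travel":[[0,0.02,-0.01],[0.01,0.02,-0.01],[0.01,0.02,-0.01],[0.02,0.02,-0.01],[0.03,0.02,-0.01]],"spin":[1.3,2.6,3.9,5.2,6.3]}' 30; 
python3 -m pendant '{"claw":[5,5],"travel":[[0,0,0],[0,0,0]],"spin":[0,0]}' 30
python3 -c "
from h import *
st();go(.482,-.09,.16,25)"
```

```text
t: 25.9
position: [0.4821, -0.0877, 0.086]
tool_rot: [0.884, 1.383, -0.879]
contact_force: [7.6, 9.0, 1.6]
gripper_width: 0.0132
t: 26.1
position: [0.4821, -0.0876, 0.086]
tool_rot: [0.881, 1.384, -0.876]
contact_force: [7.3, 7.4, -0.7]
gripper_width: 0.0136
t 26.1 p [ 0.4821 -0.0876  0.086 ] w 0.0136 F [ 7.3218  7.4235 -0.6649] T [ 1.3427 -1.3184 -0.0426] R
 [[ 0.0034  0.9044  0.4267]
 [ 0.0018  0.4267 -0.9044]
 [-1.      0.0039 -0.0001]] q [-0.4236  0.4546  1.6886  0.0036  0.996  -0.8663]
travel [-1.48  -0.017  0.041] spin 0.05 cur yaw 25.26 steps 1.5 q6 -0.87 t 26.1
```

```bash

python3 -m pendant '{"claw":[60,60,60,60,60],"travel":[[0,0,0],[0,0,0],[0,0,0],[-1,0,0],[-1.5,0,0]],"spin":[0,0,0,0,0]}' 30; 
python3 -c "
from h import *
go(.6263,-.0768,.16,84)"
```

```text
t: 26.6
position: [0.4812, -0.089, 0.1632]
tool_rot: [0.878, 1.384, -0.878]
contact_force: [0.7, -0.3, -0.3]
gripper_width: 0.0514
travel [0.068 2.728 1.018] spin -11.74 cur yaw 25.28 steps 2.9 q6 -0.87 t 26.6
```

```bash

python3 -m pendant '{"claw":[60,60,60,60,60],"travel":[[0,0.9,0.3],[0,1.8,0.7],[0,2.7,1.02],[0,2.73,1.02],[0,2.73,1.02]],"spin":[-5.9,-5.9,-5.9,-5.9,-5.9]}' 30; 
python3 -m pendant '{"claw":[60,60,60,60,60],"travel":[[0,0,0],[0,0,0],[0,0,0],[0,0,0],[0,0,0]],"spin":[-5.9,-5.9,-5.9,-5.9,-5.9]}' 30; 
python3 -c "
from h import *
s,_=shot('wrist','w20.png',scale=1.5);print(proj([[.6263,-.0768,.119]],*cam('wrist',s))*1.5)"
```

```text
t: 27.1
position: [0.6264, -0.0763, 0.1597]
tool_rot: [0.48, 1.518, -0.481]
contact_force: [-0.9, 0.2, -0.0]
gripper_width: 0.053
t: 27.6
position: [0.6252, -0.0767, 0.1611]
tool_rot: [0.08, 1.57, -0.08]
contact_force: [-0.2, -0.3, -0.5]
gripper_width: 0.0526
[[383.1093 330.514 ]]
```

View pics/w20.png

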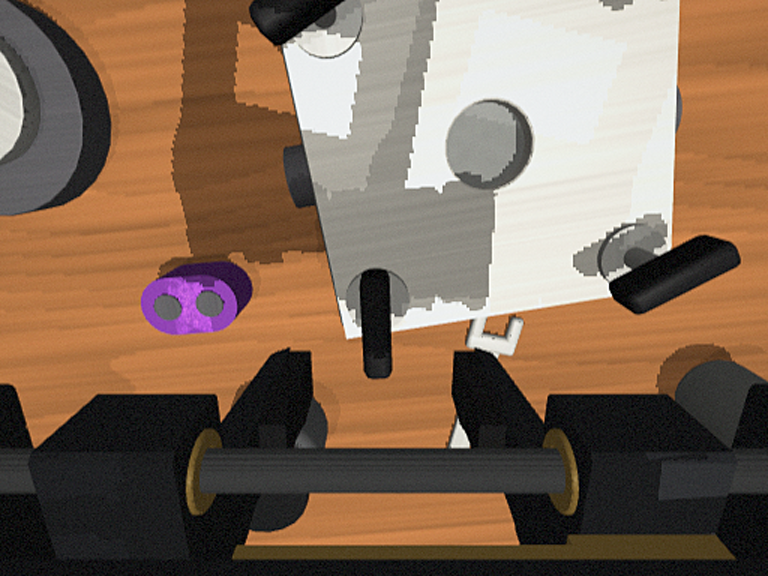

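```bash

python3 -c "
from h import *
m,a=bar([(374.5,270),(378,377)]);go(.6257,-.078,.0885,a+90)"
```

```text
bar [ 0.6236 -0.0797  0.119 ] 0.0544 ang -4.419935008472715
travel [ 1.45  -0.026  0.011] spin -0.3 cur yaw 84.08 steps 1.5 q6 -1.78 t 27.65
```

```bash

python3 -m pendant '{"claw":[60,60,60,60,60],"travel":[[0.6,-0.04,0],[1.2,-0.04,0],[1.44,-0.04,0],[1.44,-0.04,0],[1.44,-0.04,0]],"spin":[-0.3,-0.3,-0.3,-0.3,-0.3]}' 30
python3 -m pendant '{"claw":[5,5,5,5,5],"travel":[[0,0,0],[0,0,0],[0,0,0],[0,0,0],[0,0,0]],"spin":[0,0,0,0,0]}' 30
python3 -c "
from h import *
st()"
```

```text
t: 28.15
position: [0.6263, -0.0786, 0.09]
tool_rot: [0.058, 1.568, -0.059]
contact_force: [0.4, -0.9, 0.4]
gripper_width: 0.0531
t: 28.65
position: [0.6259, -0.0786, 0.0889]
tool_rot: [0.057, 1.57, -0.058]
contact_force: [-0.9, -9.4, 2.8]
gripper_width: 0.0151
t 28.65 p [ 0.6259 -0.0786  0.0889] w 0.0151 F [-0.9277 -9.3565  2.8025] T [-1.5033  0.1011  0.0305] R
 [[ 0.0002  0.0734  0.9973]
 [-0.0005  0.9973 -0.0734]
 [-1.     -0.0005  0.0003]] q [-0.3122  0.6524  1.2713 -0.0005  1.2175 -1.8094]
```

```bash

python3 -m pendant '{"claw":[5,5,5,5,5],"travel":[[0,-0.01,0],[0.01,-0.01,0],[0.01,-0.01,0],[0.02,0,0],[0.03,0,0]],"spin":[1.2,2.4,3.6,4.8,6.0]}' 30; python3 -c "
from h import *
st()"
```

```text
t: 29.15
position: [0.6261, -0.0788, 0.0876]
tool_rot: [0.471, 1.518, -0.471]
contact_force: [0.5, -1.3, 2.0]
gripper_width: 0.0138
t 29.15 p [ 0.6261 -0.0788  0.0876] w 0.0138 F [ 0.5336 -1.2835  2.0277] T [-0.0063 -0.2525  0.1366] R
 [[ 0.001   0.5657  0.8246]
 [-0.0007  0.8246 -0.5657]
 [-1.     -0.0001  0.0012]] q [-0.3123  0.654   1.2724 -0.0004  1.214  -1.2817]
```

```bash

python3 -m pendant '{"claw":[5,5,5,5,5],"travel":[[0,0,0],[0.01,0,0],[0.01,0,0],[0.02,0,0],[0.03,0,0]],"spin":[1.2,2.4,3.6,4.8,6.1]}' 30; 
python3 -m pendant '{"claw":[5,5],"travel":[[0,0,0],[0,0,0]],"spin":[0,0]}' 30
python3 -c "
from h import *
st()"
python3 -m pendant '{"claw":[60,60,60,60,60],"travel":[[0,0,0],[0,0,0],[0,0,0],[-1,0,0],[-1.5,0,0]],"spin":[0,0,0,0,0]}' 30; 
python3 -c "
from h import *
go(.472,.056,.16,89)"
```

```text
t: 29.65
position: [0.6267, -0.0784, 0.0862]
tool_rot: [0.882, 1.383, -0.88]
contact_force: [2.9, 0.8, 2.0]
gripper_width: 0.0137
t: 29.85
position: [0.6266, -0.0784, 0.0861]
tool_rot: [0.877, 1.385, -0.875]
contact_force: [4.7, 0.9, -0.2]
gripper_width: 0.0133
t 29.85 p [ 0.6266 -0.0784  0.0861] w 0.0133 F [ 4.7477  0.8734 -0.2298] T [ 0.1569 -1.0514 -0.1685] R
 [[ 0.0023  0.903   0.4297]
 [-0.0001  0.4297 -0.903 ]
 [-1.      0.002   0.001 ]] q [-0.3119  0.6559  1.2736  0.0007  1.21   -0.7562]
t: 30.35
position: [0.6262, -0.0787, 0.1635]
tool_rot: [0.878, 1.384, -0.877]
contact_force: [-0.3, -0.5, 0.1]
gripper_width: 0.0509
travel [ 0.062 -1.635 -3.753] spin -12.74 cur yaw 25.32 steps 4.1 q6 -0.75 t 30.35
```

```bash

python3 -m pendant '{"claw":[60,60,60,60,60],"travel":[[0,-0.4,-0.9],[0,-0.8,-1.8],[0,-1.2,-2.7],[0,-1.64,-3.75],[0,-1.64,-3.75]],"spin":[-6.4,-6.4,-6.4,-6.4,-6.4]}' 30; 
python3 -m pendant '{"claw":[60,60,60,60,60],"travel":[[0,0,0],[0,0,0],[0,0,0],[0,0,0],[0,0,0]],"spin":[-6.4,-6.4,-6.4,-6.4,-6.4]}' 30; 
python3 -c "
from h import *
s,_=shot('wrist','w21.png',scale=1.5);st()"
```

```text
t: 30.85
position: [0.4675, 0.0587, 0.1609]
tool_rot: [0.443, 1.528, -0.443]
contact_force: [-0.1, -0.3, 1.0]
gripper_width: 0.053
t: 31.35
position: [0.472, 0.0555, 0.1607]
tool_rot: [0.01, 1.571, -0.01]
contact_force: [-0.5, 0.6, -0.2]
gripper_width: 0.053
t 31.4 p [0.4719 0.0557 0.1607] w 0.0527 F [-0.0808 -0.4188  0.4201] T [ 0.0053 -0.138  -0.0297] R
 [[-0.0001  0.0156  0.9999]
 [-0.0001  0.9999 -0.0156]
 [-1.     -0.0001 -0.0001]] q [-0.1324  0.3303  1.6261 -0.0002  1.1852 -1.6875]
```

View pics/w21.png

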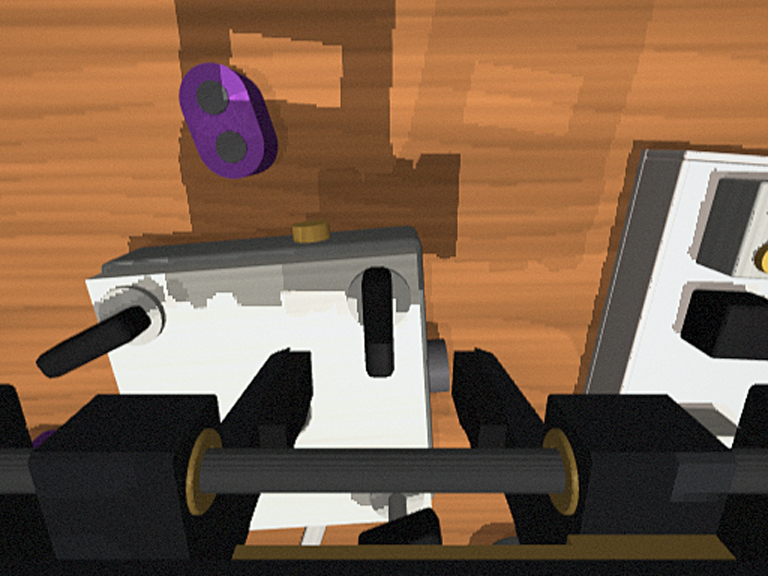

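```bash

python3 -c "
from h import *
m,a=bar([(377,268),(379.5,376)]);go(.472,m[1]+.0008,.0885,a+90)"
```

```text
bar [0.4696 0.0535 0.119 ] 0.0547 ang 0.1788907968289205
travel [ 1.444 -0.026  0.002] spin -0.21 cur yaw 89.1 steps 1.4 q6 -1.69 t 31.4
```

```bash

python3 -m pendant '{"claw":[60,60,60,60,60],"travel":[[0.6,-0.03,0],[1.2,-0.03,0],[1.44,-0.03,0],[1.44,-0.03,0],[1.44,-0.03,0]],"spin":[-0.2,-0.2,-0.2,-0.2,-0.2]}' 30
python3 -m pendant '{"claw":[5,5,5,5,5],"travel":[[0,0,0],[0,0,0],[0,0,0],[0,0,0],[0,0,0]],"spin":[0,0,0,0,0]}' 30
python3 -c "
from h import *
st()"
```

```text
t: 31.9
position: [0.472, 0.0544, 0.0891]
tool_rot: [-0.003, 1.57, 0.002]
contact_force: [-0.0, -0.7, 0.4]
gripper_width: 0.0529
t: 32.4
position: [0.4716, 0.0545, 0.0889]
tool_rot: [-0.004, 1.57, 0.004]
contact_force: [-1.0, -6.4, 1.6]
gripper_width: 0.0151
t 32.4 p [0.4716 0.0545 0.0889] w 0.0151 F [-1.0429 -6.4403  1.6148] T [-1.0444 -0.0432  0.0441] R
 [[ 0.0003 -0.0051  1.    ]
 [-0.0002  1.      0.0051]
 [-1.     -0.0002  0.0003]] q [-0.135   0.4301  1.7244 -0.0002  0.9867 -1.7107]
```

```bash

python3 -m pendant '{"claw":[5,5,5,5,5],"travel":[[0,0,0],[0.01,0,0],[0.01,0,0],[0.02,0,0],[0.03,0,0]],"spin":[1.3,2.6,3.9,5.2,6.5]}' 30; python3 -c "
from h import *
st()"
```

```text
t: 32.9
position: [0.4719, 0.0547, 0.0874]
tool_rot: [0.444, 1.524, -0.444]
contact_force: [1.3, 1.6, 1.6]
gripper_width: 0.0138
t 32.9 p [0.4719 0.0547 0.0874] w 0.0138 F [1.2892 1.6262 1.56  ] T [ 0.327  -0.3381  0.1225] R
 [[ 0.0011  0.5369  0.8436]
 [ 0.0002  0.8436 -0.5369]
 [-1.      0.0007  0.0008]] q [-0.1348  0.4326  1.7258  0.0004  0.9821 -1.1391]
```

```bash

python3 -m pendant '{"claw":[5,5,5,5,5],"travel":[[0,0,0],[0.01,0,0],[0.01,0,0],[0.02,0,0],[0.03,0,0]],"spin":[1.3,2.6,3.9,5.2,6.5]}' 30; 
python3 -m pendant '{"claw":[5,5],"travel":[[0,0,0],[0,0,0]],"spin":[0,0]}' 30
python3 -c "
from h import *
st()"
python3 -m pendant '{"claw":[60,60,60,60,60],"travel":[[0,0,0],[0,0,0],[0,0,0],[-1,0,0],[-1.5,0,0]],"spin":[0,0,0,0,0]}' 30; 
python3 -c "
from h import *
go(.6155,.0655,.16,25)
shot('wrist','w22.png');shot('top','t22.png',(70,130,380,290),2.5)"
```

```text
t: 33.4
position: [0.4726, 0.0551, 0.0859]
tool_rot: [0.884, 1.383, -0.88]
contact_force: [5.2, 5.7, 0.0]
gripper_width: 0.0134
t: 33.6
position: [0.4726, 0.0551, 0.0859]
tool_rot: [0.881, 1.384, -0.876]
contact_force: [4.0, 4.8, -1.7]
gripper_width: 0.0138
t 33.6 p [0.4726 0.0551 0.0859] w 0.0138 F [ 4.0318  4.8157 -1.6937] T [ 0.8194 -0.932  -0.0604] R
 [[ 0.0028  0.9044  0.4266]
 [ 0.0012  0.4266 -0.9044]
 [-1.      0.003   0.0001]] q [-0.1343  0.4354  1.7268  0.0019  0.9768 -0.576 ]
t: 34.1
position: [0.472, 0.0544, 0.1631]
tool_rot: [0.879, 1.384, -0.877]
contact_force: [0.2, -0.4, 0.1]
gripper_width: 0.0513
travel [0.068 2.69  1.026] spin 0.06 cur yaw 25.29 steps 2.9 q6 -0.58 t 34.1
```

View pics/t22.png

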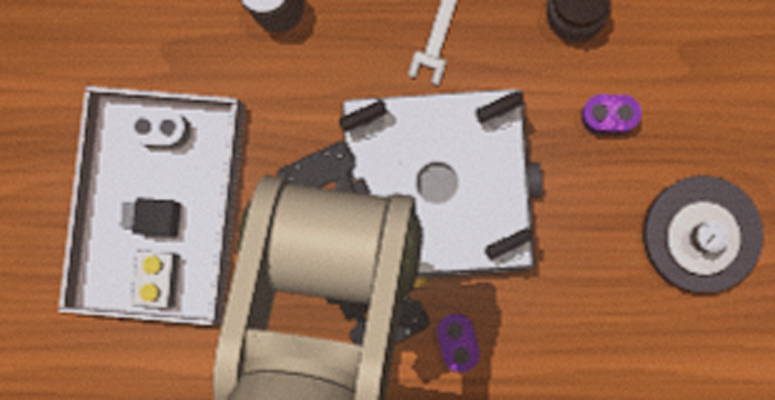

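Top view confirms three bars turned about equally ((363,113), (500,106), (508,243)), with the fourth under the gripper. Parts are all in the tray and the gauge is still on its stand at (708,237). Round two starts with knob 1.

```bash

python3 -m pendant '{"claw":[60,60,60,60,60],"travel":[[0,0.9,0.35],[0,1.8,0.7],[0,2.7,1.02],[0,2.7,1.02],[0.6,2.7,1.02]],"spin":[0,0,0,0,0]}' 30
python3 -m pendant '{"claw":[60,60,60],"travel":[[0.5,0,0],[0.9,0,0],[0.9,0,0]],"spin":[0,0,0]}' 30
python3 -c "
from h import *
shot('wrist','w23.png');go(.6155,.066,.085,25)"
```

```text
t: 34.7
position: [0.6172, 0.066, 0.1316]
tool_rot: [0.879, 1.382, -0.876]
contact_force: [-0.2, -0.5, -0.6]
gripper_width: 0.0529
t: 35.0
position: [0.6131, 0.0661, 0.0822]
tool_rot: [0.876, 1.393, -0.882]
contact_force: [0.7, 0.5, -0.4]
gripper_width: 0.0527
travel [-0.015  0.024  0.013] spin 0.06 cur yaw 25.28 steps 0.0 q6 -0.53 t 35.05
```

View pics/w23.png

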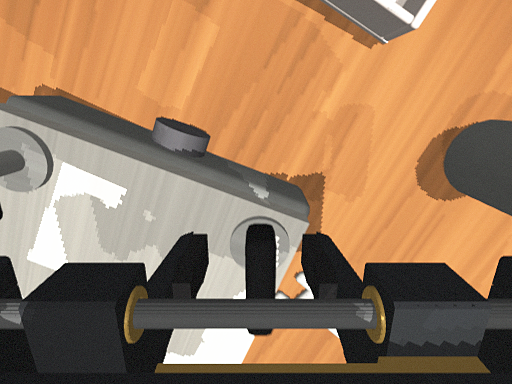

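Knob 1's bar at (260,270) stands between the fingers. Close and read the load.

```bash

python3 -m pendant '{"claw":[5,5,5,5,5],"travel":[[0,0.02,0.01],[0,0.02,0.01],[0,0.02,0.01],[0,0.02,0.01],[0,0.02,0.01]],"spin":[0,0,0,0,0]}' 35
python3 -c "
from h import *
st()"
```

```text
t: 35.55
position: [0.6165, 0.0661, 0.086]
tool_rot: [0.878, 1.386, -0.878]
contact_force: [-0.1, 0.3, -0.3]
gripper_width: 0.0148
t 35.55 p [0.6165 0.0661 0.086 ] w 0.0148 F [-0.1209  0.2503 -0.2958] T [-0.0365 -0.0807 -0.0288] R
 [[ 0.0005  0.9041  0.4272]
 [-0.      0.4272 -0.9041]
 [-1.      0.0004  0.0002]] q [-0.0838  0.6395  1.3085  0.      1.1932 -0.5253]
```

```bash

python3 -m pendant '{"claw":[5,5,5,5,5],"travel":[[0,0,0],[0.01,0,0],[0.02,0,0],[0.03,0,0],[0.03,0,0]],"spin":[1.4,2.8,4.2,5.6,7.0]}' 35; python3 -c "
from h import *
st()"
```

```text
t: 36.05
position: [0.6174, 0.0661, 0.0846]
tool_rot: [1.338, 1.12, -1.334]
contact_force: [3.6, 0.1, -3.1]
gripper_width: 0.0136
t 36.05 p [0.6174 0.0661 0.0846] w 0.0136 F [ 3.5785  0.1104 -3.1217] T [-0.0387 -0.8956  0.1728] R
 [[ 0.0026  0.9849 -0.1732]
 [-0.0002 -0.1732 -0.9849]
 [-1.      0.0026 -0.0003]] q [-0.0838  0.6415  1.3091  0.0001  1.1884  0.0903]
```

```bash

python3 -m pendant '{"claw":[5,5,5,5,5],"travel":[[0,0,0],[0.01,0,0],[0.02,0,0],[0.03,0,0],[0.03,0,0]],"spin":[1.4,2.8,4.2,5.6,6.5]}' 35; 
python3 -m pendant '{"claw":[5,5],"travel":[[0,0,0],[0,0,0]],"spin":[0.4,0.4]}' 35; python3 -c "
from h import *
st();go(0,0,0,0)"
python3 -m pendant '{"claw":[5,5],"travel":[[0,0,0],[0,0,0]],"spin":[0.5,0.5]}' 35; python3 -c "
from h import *
st();go(0,0,0,0)"
```

```text
t: 36.55
position: [0.6184, 0.0656, 0.0831]
tool_rot: [1.734, 0.759, -1.726]
contact_force: [7.8, -2.1, -3.6]
gripper_width: 0.0138
t: 36.75
position: [0.6184, 0.0655, 0.0831]
tool_rot: [1.755, 0.736, -1.747]
contact_force: [8.3, -0.9, -3.5]
gripper_width: 0.0135
t 36.75 p [0.6184 0.0655 0.0831] w 0.0135 F [ 8.2762 -0.9073 -3.4612] T [-0.3236 -1.3864  0.201 ] R
 [[ 0.005   0.7162 -0.6979]
 [-0.0009 -0.6979 -0.7162]
 [-1.      0.0042 -0.0028]] q [-0.0843  0.6439  1.3094 -0.0006  1.1832  0.6884]
travel [ 1.601 -7.95   9.575] spin -8.85 cur yaw -44.26 steps 12.5 q6 0.69 t 36.75
t: 36.95
position: [0.6184, 0.0655, 0.0831]
tool_rot: [1.783, 0.703, -1.775]
contact_force: [8.1, -0.9, -4.3]
gripper_width: 0.0137
t 36.95 p [0.6184 0.0655 0.0831] w 0.0137 F [ 8.1266 -0.8759 -4.3164] T [-0.3671 -1.3235  0.5745] R
 [[ 0.0049  0.6855 -0.728 ]
 [-0.0013 -0.728  -0.6855]
 [-1.      0.0043 -0.0027]] q [-0.0842  0.6439  1.3094 -0.0009  1.1833  0.7315]
travel [ 1.603 -7.532  9.906] spin -9.34 cur yaw -46.72 steps 12.5 q6 0.73 t 36.95
```

Wrist moment about z rose from 0.20 to 0.57 N m, so knob 1 is on its stop. A last nudge, then release.

```bash

python3 -m pendant '{"claw":[5,5,5],"travel":[[0,0,0],[0,0,0],[0,0,0]],"spin":[0.3,0.3,0]}' 35; python3 -c "
from h import *
st()"
python3 -m pendant '{"claw":[60,60,60,60,60],"travel":[[0,0,0],[0,0,0],[0,0,0],[-1,0,0],[-1.6,0,0]],"spin":[0,0,0,0,0]}' 30; 
python3 -c "
from h import *
go(.4825,-.0885,.16,25)"
```

```text
t: 37.25
position: [0.6184, 0.0655, 0.0831]
tool_rot: [1.782, 0.704, -1.774]
contact_force: [8.1, -2.1, -4.6]
gripper_width: 0.0136
t 37.25 p [0.6184 0.0655 0.0831] w 0.0136 F [ 8.1219 -2.0939 -4.5826] T [-0.4028 -1.4022  0.5493] R
 [[ 0.0049  0.6867 -0.7269]
 [-0.0013 -0.727  -0.6867]
 [-1.      0.0043 -0.0027]] q [-0.0842  0.6439  1.3094 -0.001   1.1833  0.73  ]
t: 37.75
position: [0.6167, 0.0662, 0.1651]
tool_rot: [1.781, 0.706, -1.778]
contact_force: [0.7, -0.1, -0.3]
gripper_width: 0.0516
travel [0.099 0.412 4.075] spin -14.34 cur yaw -46.71 steps 4.1 q6 0.73 t 37.75
```

```bash

python3 -m pendant '{"claw":[60,60,60,60,60],"travel":[[0,0.1,1],[0,0.2,2],[0,0.3,3],[0,0.41,4.07],[0,0.41,4.07]],"spin":[-7.15,-7.15,-7.15,-7.15,-7.15]}' 30; 
python3 -m pendant '{"claw":[60,60,60,60,60],"travel":[[0,0,0],[0,0,0],[0,0,0],[0.5,0,0],[1,0,0]],"spin":[-7.15,-7.15,-7.15,-7.15,-7.15]}' 30; 
python3 -m pendant '{"claw":[60,60],"travel":[[0,0,0],[0,0,0]],"spin":[0,0]}' 30; 
python3 -c "
from h import *
shot('wrist','w24.png');go(.4825,-.0885,.086,25)"
```

```text
t: 38.25
position: [0.48, -0.0903, 0.1629]
tool_rot: [1.347, 1.114, -1.348]
contact_force: [-0.0, -0.0, 0.8]
gripper_width: 0.053
t: 38.75
position: [0.4825, -0.0884, 0.1127]
tool_rot: [0.882, 1.383, -0.881]
contact_force: [0.2, 0.4, 0.1]
gripper_width: 0.0532
t: 38.95
position: [0.4825, -0.0884, 0.1132]
tool_rot: [0.886, 1.383, -0.886]
contact_force: [0.6, 0.5, 0.7]
gripper_width: 0.0528
travel [ 0.555 -0.006 -0.004] spin -0.05 cur yaw 24.74 steps 0.6 q6 -0.85 t 39.0
```

View pics/w24.png

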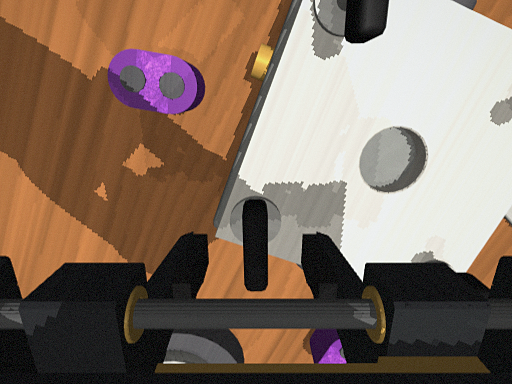

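Knob 3's bar at (255,245) is centred in the open jaws.

```bash

python3 -m pendant '{"claw":[60,60,60,5,5],"travel":[[0.55,0,0],[0.55,0,0],[0.55,0,0],[0.55,0,0],[0.55,0,0]],"spin":[0,0,0,0,0]}' 35
python3 -m pendant '{"claw":[5,5,5],"travel":[[0,0,0],[0,0,0],[0,0,0]],"spin":[0,0,0]}' 35
python3 -c "
from h import *
st()"
```

```text
t: 39.5
position: [0.4829, -0.0885, 0.0863]
tool_rot: [0.885, 1.381, -0.884]
contact_force: [-0.1, 0.5, -0.4]
gripper_width: 0.0389
t: 39.8
position: [0.4825, -0.0884, 0.0854]
tool_rot: [0.885, 1.383, -0.885]
contact_force: [-0.2, 0.5, -0.0]
gripper_width: 0.0148
t 39.8 p [ 0.4825 -0.0884  0.0854] w 0.0148 F [-0.2107  0.5181 -0.0155] T [ 0.0119 -0.0604 -0.0083] R
 [[ 0.0002  0.9079  0.4193]
 [-0.0001  0.4193 -0.9079]
 [-1.      0.0002  0.0002]] q [-0.4231  0.4571  1.686  -0.      0.9982 -0.8558]
```

```bash

python3 -m pendant '{"claw":[5,5,5,5,5],"travel":[[0,0,0],[0.01,0,0],[0.02,0,0],[0.03,0,0],[0.03,0,0]],"spin":[1.4,2.8,4.2,5.6,7.0]}' 35; python3 -c "
from h import *
st()"
python3 -m pendant '{"claw":[5,5,5,5,5],"travel":[[0,0,0],[0.01,0,0],[0.02,0,0],[0.03,0,0],[0.03,0,0]],"spin":[1.4,2.8,4.2,5.6,6.5]}' 35;  python3 -c "
from h import *
st()"
```

```text
t: 40.3
position: [0.4836, -0.0882, 0.0839]
tool_rot: [1.344, 1.115, -1.34]
contact_force: [7.4, 2.4, -6.5]
gripper_width: 0.0133
t 40.3 p [ 0.4836 -0.0882  0.0839] w 0.0133 F [ 7.4163  2.4166 -6.4955] T [ 0.3348 -1.236   0.1906] R
 [[ 0.003   0.9833 -0.182 ]
 [ 0.0001 -0.182  -0.9833]
 [-1.      0.003  -0.0006]] q [-0.4224  0.4599  1.6865  0.0016  0.9924 -0.2402]
t: 40.8
position: [0.4845, -0.0887, 0.0825]
tool_rot: [1.74, 0.753, -1.732]
contact_force: [10.0, 1.0, -7.5]
gripper_width: 0.0134
t 40.8 p [ 0.4845 -0.0887  0.0825] w 0.0134 F [10.0243  0.9634 -7.5062] T [ 0.1273 -1.6488  0.1648] R
 [[ 0.0049  0.7318 -0.6815]
 [-0.0009 -0.6815 -0.7318]
 [-1.      0.0042 -0.0027]] q [-0.4225  0.4627  1.6871  0.0015  0.9869  0.3265]
```

```bash

python3 -m pendant '{"claw":[5,5,5],"travel":[[0,0,0],[0,0,0],[0,0,0]],"spin":[0.5,0.9,0.9]}' 35; python3 -c "
from h import *
st();go(0,0,0,0)"
```

```text
t: 41.1
position: [0.4845, -0.0887, 0.0824]
tool_rot: [1.788, 0.696, -1.78]
contact_force: [10.9, 0.9, -7.8]
gripper_width: 0.0136
t 41.1 p [ 0.4845 -0.0887  0.0824] w 0.0136 F [10.9214  0.8948 -7.76  ] T [ 0.1117 -1.6202  0.5658] R
 [[ 0.0049  0.6792 -0.7339]
 [-0.0011 -0.7339 -0.6792]
 [-1.      0.0041 -0.0028]] q [-0.4225  0.463   1.687   0.0012  0.9867  0.4009]
travel [ 1.598 -7.891  5.911] spin -9.44 cur yaw -47.22 steps 10.0 q6 0.4 t 41.1
```

Knob 3 on its stop (moment 0.57 N m, same end angle as knob 1). Now knob 2.

```bash

python3 -m pendant '{"claw":[60,60,60,60,60],"travel":[[0,0,0],[0,0,0],[0,0,0],[-1,0,0],[-1.6,0,0]],"spin":[0,0,0,0,0]}' 30; 
python3 -c "
from h import *
go(.6267,-.0786,.16,25)"
```

```text
t: 41.6
position: [0.4825, -0.0885, 0.1643]
tool_rot: [1.786, 0.699, -1.785]
contact_force: [-0.0, 0.1, -1.2]
gripper_width: 0.0518
travel [ 0.088  1.814 -2.251] spin -14.44 cur yaw -47.22 steps 2.9 q6 0.4 t 41.6
```

```bash

python3 -m pendant '{"claw":[60,60,60,60,60],"travel":[[0,0.6,-0.75],[0,1.2,-1.5],[0,1.81,-2.25],[0,1.81,-2.25],[0,1.81,-2.25]],"spin":[-7.2,-7.2,-7.2,-7.2,-7.2]}' 30; 
python3 -m pendant '{"claw":[60,60,60,60,60],"travel":[[0,0,0],[0,0,0],[0,0,0],[0.5,0,0],[1,0,0]],"spin":[-7.2,-7.2,-7.2,-7.2,-7.2]}' 30; 
python3 -m pendant '{"claw":[60,60],"travel":[[0,0,0],[0,0,0]],"spin":[0,0]}' 30; 
python3 -c "
from h import *
shot('wrist','w25.png');go(.6267,-.0786,.0857,25)"
```

```text
t: 42.1
position: [0.6267, -0.0781, 0.1612]
tool_rot: [1.349, 1.113, -1.351]
contact_force: [-0.6, -0.1, 0.5]
gripper_width: 0.0526
t: 42.6
position: [0.6258, -0.0785, 0.1126]
tool_rot: [0.884, 1.382, -0.884]
contact_force: [-0.4, 0.3, -0.4]
gripper_width: 0.0528
t: 42.8
position: [0.6261, -0.0785, 0.1131]
tool_rot: [0.887, 1.382, -0.887]
contact_force: [0.7, -0.2, 0.9]
gripper_width: 0.0528
travel [0.56  0.001 0.001] spin -0.07 cur yaw 24.65 steps 0.6 q6 -0.74 t 42.85
```

View pics/w25.png

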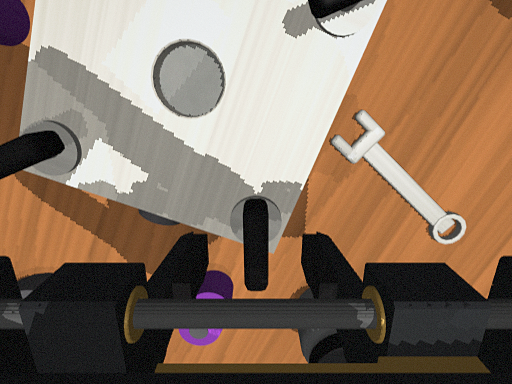

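Knob 2's bar at (256,245) is centred.

```bash

python3 -m pendant '{"claw":[60,60,60,5,5],"travel":[[0.55,0,0],[0.55,0,0],[0.55,0,0],[0.55,0,0],[0.55,0,0]],"spin":[0,0,0,0,0]}' 35
python3 -m pendant '{"claw":[5,5,5],"travel":[[0,0,0],[0,0,0],[0,0,0]],"spin":[0,0,0]}' 35
python3 -c "
from h import *
st()"
python3 -m pendant '{"claw":[5,5,5,5,5],"travel":[[0,0,0],[0.01,0,0],[0.02,0,0],[0.03,0,0],[0.03,0,0]],"spin":[1.4,2.8,4.2,5.6,7.0]}' 35; python3 -c "
from h import *
st()"
```

```text
t: 43.35
position: [0.627, -0.0785, 0.0861]
tool_rot: [0.885, 1.381, -0.884]
contact_force: [0.6, 0.0, 0.5]
gripper_width: 0.039
t: 43.65
position: [0.6265, -0.0783, 0.0849]
tool_rot: [0.885, 1.383, -0.885]
contact_force: [-0.0, 1.8, 0.2]
gripper_width: 0.0147
t 43.65 p [ 0.6265 -0.0783  0.0849] w 0.0147 F [-0.0061  1.808   0.1577] T [-0.0521 -0.0909  0.054 ] R
 [[ 0.0001  0.9078  0.4193]
 [-0.0001  0.4193 -0.9078]
 [-1.      0.0001  0.0001]] q [-0.3116  0.6579  1.2734 -0.      1.2102 -0.7443]
t: 44.15
position: [0.6273, -0.0783, 0.0833]
tool_rot: [1.344, 1.116, -1.341]
contact_force: [5.1, 1.3, -4.6]
gripper_width: 0.0136
t 44.15 p [ 0.6273 -0.0783  0.0833] w 0.0136 F [ 5.141   1.3014 -4.576 ] T [ 0.0693 -0.9297  0.1656] R
 [[ 0.0022  0.9833 -0.1819]
 [-0.0001 -0.1819 -0.9833]
 [-1.      0.0022 -0.0003]] q [-0.3114  0.6601  1.2742  0.0006  1.2052 -0.1286]
```

```bash

python3 -m pendant '{"claw":[5,5,5,5,5],"travel":[[0,0,0],[0.01,0,0],[0.02,0,0],[0.02,0,0],[0.02,0,0]],"spin":[1.4,2.8,4.2,5.6,6.5]}' 35
python3 -m pendant '{"claw":[5,5,5],"travel":[[0,0,0],[0,0,0],[0,0,0]],"spin":[0.5,0.9,0.9]}' 35; python3 -c "
from h import *
st();go(0,0,0,0)"
```

```text
t: 44.65
position: [0.628, -0.0786, 0.0819]
tool_rot: [1.739, 0.754, -1.733]
contact_force: [8.9, -2.1, -8.5]
gripper_width: 0.0134
t: 44.95
position: [0.628, -0.0786, 0.0818]
tool_rot: [1.787, 0.697, -1.782]
contact_force: [9.3, -0.3, -7.7]
gripper_width: 0.0136
t 44.95 p [ 0.628  -0.0786  0.0818] w 0.0136 F [ 9.3421 -0.3408 -7.6784] T [-0.2275 -1.4448  0.6368] R
 [[ 0.0035  0.6793 -0.7338]
 [-0.0008 -0.7338 -0.6793]
 [-1.      0.0029 -0.002 ]] q [-0.3114  0.6624  1.2745  0.0003  1.2011  0.5124]
travel [ 1.591 -9.691  8.151] spin -9.44 cur yaw -47.21 steps 12.8 q6 0.51 t 44.95
```

Knob 2 home (0.64 N m). Now knob 4.

```bash

python3 -m pendant '{"claw":[60,60,60,60,60],"travel":[[0,0,0],[0,0,0],[0,0,0],[-1,0,0],[-1.6,0,0]],"spin":[0,0,0,0,0]}' 30; 
python3 -c "
from h import *
go(.4727,.055,.16,25)"
```

```text
t: 45.45
position: [0.6267, -0.0784, 0.1648]
tool_rot: [1.786, 0.698, -1.784]
contact_force: [0.0, -0.1, -1.1]
gripper_width: 0.0512
travel [ 0.089 -4.051  0.448] spin -14.44 cur yaw -47.21 steps 4.1 q6 0.51 t 45.45
```

```bash

python3 -m pendant '{"claw":[60,60,60,60,60],"travel":[[0,-1,0.1],[0,-2,0.2],[0,-3,0.3],[0,-4.05,0.45],[0,-4.05,0.45]],"spin":[-7.2,-7.2,-7.2,-7.2,-7.2]}' 30; 
python3 -m pendant '{"claw":[60,60,60,60,60],"travel":[[0,0,0],[0,0,0],[0,0,0],[0.5,0,0],[1,0,0]],"spin":[-7.2,-7.2,-7.2,-7.2,-7.2]}' 30; 
python3 -m pendant '{"claw":[60,60],"travel":[[0,0,0],[0,0,0]],"spin":[0,0]}' 30; 
python3 -c "
from h import *
shot('wrist','w26.png');go(.4727,.055,.0857,25)"
```

```text
t: 45.95
position: [0.468, 0.0578, 0.1625]
tool_rot: [1.346, 1.117, -1.348]
contact_force: [0.5, 0.7, -0.3]
gripper_width: 0.053
t: 46.45
position: [0.4732, 0.0546, 0.1122]
tool_rot: [0.882, 1.382, -0.881]
contact_force: [0.9, -0.4, 0.3]
gripper_width: 0.0528
t: 46.65
position: [0.4728, 0.0547, 0.1128]
tool_rot: [0.886, 1.383, -0.886]
contact_force: [0.3, 0.4, -0.1]
gripper_width: 0.0527
travel [ 0.551 -0.006 -0.008] spin -0.06 cur yaw 24.71 steps 0.6 q6 -0.57 t 46.7
```

View pics/w26.png

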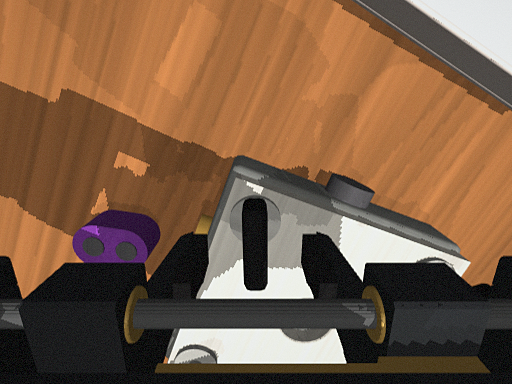

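Knob 4's bar at (256,245) is centred.

```bash

python3 -m pendant '{"claw":[60,60,60,5,5],"travel":[[0.55,0,0],[0.55,0,0],[0.55,0,0],[0.55,0,0],[0.55,0,0]],"spin":[0,0,0,0,0]}' 35
python3 -m pendant '{"claw":[5,5,5],"travel":[[0,0,0],[0,0,0],[0,0,0]],"spin":[0,0,0]}' 35
python3 -m pendant '{"claw":[5,5,5,5,5],"travel":[[0,0,0],[0.01,0,0],[0.02,0,0],[0.03,0,0],[0.03,0,0]],"spin":[1.4,2.8,4.2,5.6,7.0]}' 35; python3 -c "
from h import *
st()"
```

```text
t: 47.2
position: [0.4729, 0.0549, 0.0858]
tool_rot: [0.885, 1.382, -0.884]
contact_force: [-0.1, 0.5, 0.4]
gripper_width: 0.0389
t: 47.5
position: [0.4724, 0.055, 0.0849]
tool_rot: [0.885, 1.383, -0.885]
contact_force: [0.5, 0.9, 0.1]
gripper_width: 0.0148
t: 48.0
position: [0.4734, 0.0551, 0.0834]
tool_rot: [1.344, 1.115, -1.341]
contact_force: [4.9, 2.8, -6.3]
gripper_width: 0.0132
t 48.0 p [0.4734 0.0551 0.0834] w 0.0132 F [ 4.8642  2.8443 -6.3319] T [ 0.2586 -0.9946  0.2139] R
 [[ 0.0026  0.9833 -0.182 ]
 [ 0.0003 -0.182  -0.9833]
 [-1.      0.0025 -0.0008]] q [-0.1335  0.4406  1.7273  0.0008  0.9711  0.0491]
```

```bash

python3 -m pendant '{"claw":[5,5,5,5,5],"travel":[[0,0,0],[0.01,0,0],[0.02,0,0],[0.02,0,0],[0.02,0,0]],"spin":[1.4,2.8,4.2,5.6,6.5]}' 35
python3 -m pendant '{"claw":[5,5,5],"travel":[[0,0,0],[0,0,0],[0,0,0]],"spin":[0.5,0.9,0.9]}' 35; python3 -c "
from h import *
st();go(0,0,0,0)"
```

```text
t: 48.5
position: [0.4741, 0.0548, 0.082]
tool_rot: [1.739, 0.754, -1.733]
contact_force: [9.1, 0.5, -12.2]
gripper_width: 0.0134
t: 48.8
position: [0.4741, 0.0548, 0.082]
tool_rot: [1.788, 0.698, -1.781]
contact_force: [9.7, -0.2, -10.9]
gripper_width: 0.0137
t 48.8 p [0.4741 0.0548 0.082 ] w 0.0137 F [  9.6514  -0.1547 -10.9499] T [ 0.0274 -1.457   0.5752] R
 [[ 0.0037  0.6793 -0.7338]
 [-0.0005 -0.7338 -0.6793]
 [-1.      0.0029 -0.0024]] q [-0.1338  0.4435  1.7279  0.      0.9665  0.6902]
travel [ 1.605 -5.643  7.706] spin -9.44 cur yaw -47.21 steps 9.7 q6 0.69 t 48.8
```

Knob 4 home too (0.58 N m, same end angle). Release, then check the bars and find the gauge.

```bash

python3 -m pendant '{"claw":[60,60,60,60,60],"travel":[[0,0,0],[0,0,0],[0,0,0],[-1,0,0],[-2.2,0,0]],"spin":[0,0,0,0,0]}' 30; 
python3 -c "
from h import *
go(.492,-.27,.20,-47)"
```

```text
t: 49.3
position: [0.4715, 0.055, 0.1829]
tool_rot: [1.783, 0.701, -1.789]
contact_force: [0.6, -0.3, -0.4]
gripper_width: 0.0512
travel [-0.346  5.048  4.116] spin -0.04 cur yaw -47.21 steps 6.5 q6 0.69 t 49.3
```

```bash

python3 -m pendant '{"claw":[70,70,70,70,70],"travel":[[-0.3,0.7,0.55],[-0.3,1.4,1.1],[-0.3,2.1,1.6],[-0.3,2.5,2.05],[-0.3,2.5,2.05]],"spin":[0,0,0,0,0]}' 30; 
python3 -m pendant '{"claw":[70,70,70,70,70],"travel":[[0,0.7,0.55],[0,1.4,1.1],[0,2.1,1.6],[0,2.5,2.05],[0,2.5,2.05]],"spin":[0,0,0,0,0]}' 30; 
python3 -m pendant '{"claw":[70,70],"travel":[[0,0,0],[0,0,0]],"spin":[0,0]}' 30; 
python3 -c "
from h import *
shot('wrist','w27.png',scale=1.5);shot('top','t27.png',(190,140,450,290),3);st()"
```

```text
t: 49.8
position: [0.4818, -0.1093, 0.1972]
tool_rot: [1.787, 0.696, -1.788]
contact_force: [0.5, 0.8, -0.3]
gripper_width: 0.0614
t: 50.3
position: [0.4915, -0.27, 0.1967]
tool_rot: [1.787, 0.697, -1.788]
contact_force: [0.8, 0.0, 0.3]
gripper_width: 0.0618
t: 50.5
position: [0.4919, -0.2662, 0.1974]
tool_rot: [1.785, 0.701, -1.785]
contact_force: [-0.2, -0.1, 0.1]
gripper_width: 0.0616
t 50.6 p [ 0.492  -0.2664  0.1975] w 0.0618 F [ 0.492  -0.4769 -0.2437] T [-0.0198 -0.0105 -0.0198] R
 [[ 0.0001  0.6805 -0.7327]
 [ 0.0001 -0.7327 -0.6805]
 [-1.     -0.     -0.0001]] q [-0.7079  0.4297  1.3417  0.0001  1.3703  0.1144]
```

View pics/w27.png

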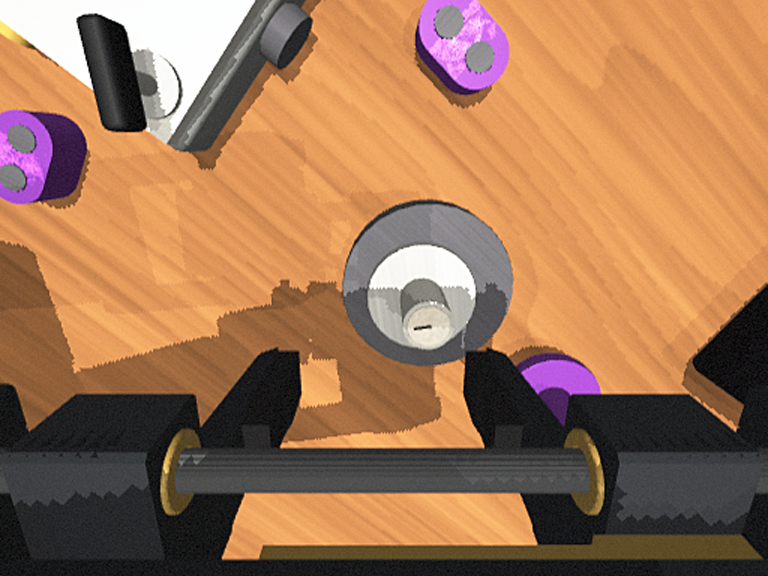

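View pics/t27.png

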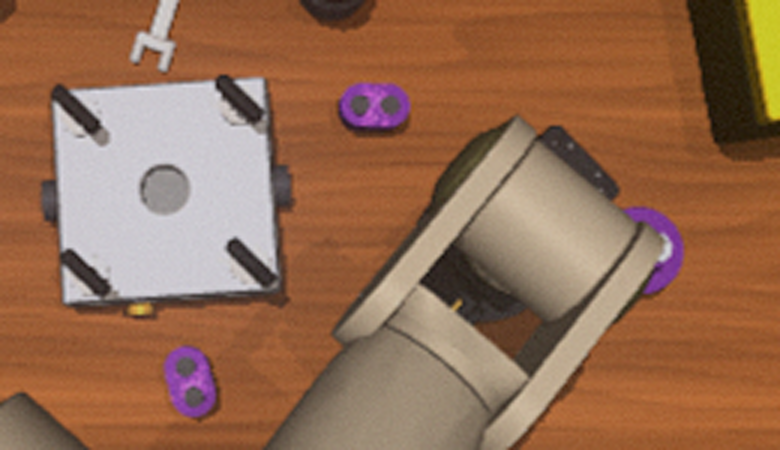

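All four bars now lie at the same angle ((77,110), (240,98), (252,262), (85,272)). The gauge (not purple) is on the stand, with its handle top at (430,327), base disc near (422,298) and ring near (428,283). The purple look-alike is at (555,385).

```bash
python3 - <<'E'
from h import *
K,E=cam('wrist');im=cv2.imread('pics/w27.png')
c=lambda p,z:cast(np.array([p])/1.5,z,K,E)[0]
print('handle top',c((428,326),.094))
print('base disc l/r',c((368,295),.044),c((476,295),.044),'top/bot',c((422,244),.044),c((428,349),.044))
print('ring l/r',c((343,285),.03),c((513,285),.03),'t/b',c((425,201),.03),c((430,365),.03))
h=c((428,326),.094); go(h[0],h[1],.12,-47)
E
```

```text
handle top [ 0.4914 -0.3058  0.094 ]
base disc l/r [ 0.4673 -0.2753  0.044 ] [ 0.5209 -0.333   0.044 ] top/bot [ 0.5211 -0.2776  0.044 ] [ 0.4662 -0.338   0.044 ]
ring l/r [ 0.4564 -0.259   0.03  ] [ 0.544  -0.3534  0.03  ] t/b [ 0.5434 -0.2603  0.03  ] [ 0.4532 -0.3551  0.03  ]
travel [1.55  0.571 0.546] spin -0.02 cur yaw -47.12 steps 1.7 q6 0.11 t 50.6
```

```bash

python3 -m pendant '{"claw":[70,70,70,70,70],"travel":[[0,0.58,0.54],[0.5,0.58,0.54],[1.2,0.58,0.54],[1.5,0.58,0.54],[1.5,0.58,0.54]],"spin":[0,0,0,0,0]}' 30; 
python3 -m pendant '{"claw":[70,70],"travel":[[0,0,0],[0,0,0]],"spin":[0,0]}' 30; 
python3 -c "
from h import *
shot('wrist','w28.png',scale=1.5);st()"
```

```text
t: 51.1
position: [0.4911, -0.3059, 0.1204]
tool_rot: [1.784, 0.704, -1.788]
contact_force: [0.1, -0.2, 0.5]
gripper_width: 0.0617
t: 51.3
position: [0.4923, -0.3074, 0.1237]
tool_rot: [1.785, 0.698, -1.783]
contact_force: [-1.1, 0.3, 0.2]
gripper_width: 0.0618
t 51.35 p [ 0.4922 -0.3074  0.1236] w 0.0619 F [-1.0787  0.3546 -0.2327] T [-0.0343 -0.0439 -0.0829] R
 [[ 0.0018  0.6797 -0.7335]
 [-0.0016 -0.7335 -0.6797]
 [-1.      0.0024 -0.0002]] q [-0.7622  0.5361  1.3885  0.      1.2145  0.0612]
```

View pics/w28.png

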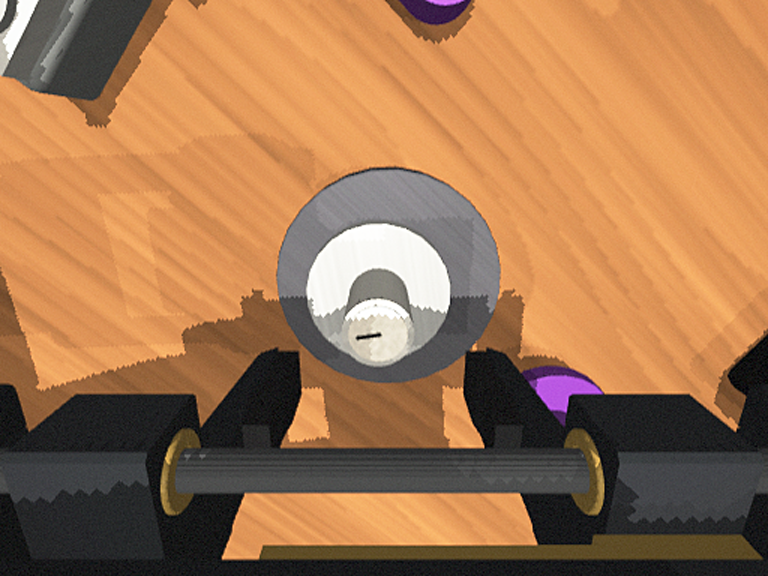

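Handle top (378,332), base disc (378,293), ring (388,275).

```bash
python3 - <<'E'
from h import *
K,E=cam('wrist')
c=lambda p,z:cast(np.array([p])/1.5,z,K,E)[0]
h=c((378,332),.094);print('handle',h)
print('base',(c((307,297),.044)+c((450,297),.044))/2,np.linalg.norm(c((307,297),.044)-c((450,297),.044)),c((378,223),.044))
l=[c(p,.03) for p in((277,278),(500,278),(388,168),(388,381))];print('ring',(l[0]+l[1])/2,(l[2]+l[3])/2,np.linalg.norm(l[0]-l[1]),np.linalg.norm(l[2]-l[3]))
go(h[0],h[1],.055,-47)
E
```

```text
handle [ 0.4921 -0.305   0.094 ]
base [ 0.4912 -0.3059  0.044 ] 0.07877425529310372 [ 0.5211 -0.2779  0.044 ]
ring [ 0.5    -0.3056  0.03  ] [ 0.4976 -0.3074  0.03  ] 0.12858415729465153 0.12848087489406843
travel [ 1.371 -0.041 -0.031] spin -0.04 cur yaw -47.18 steps 1.4 q6 0.06 t 51.35
```

```bash

python3 -m pendant '{"claw":[70,70,70,70,70],"travel":[[0.5,-0.04,-0.02],[1.0,-0.04,-0.02],[1.38,-0.04,-0.02],[1.38,-0.04,-0.02],[1.38,-0.04,-0.02]],"spin":[0,0,0,0,0]}' 45; 
python3 -m pendant '{"claw":[20,20,20,20,20],"travel":[[0,0,0],[0,0,0],[0,0,0],[0,0,0],[0,0,0]],"spin":[0,0,0,0,0]}' 45; 
python3 -c "
from h import *
st()"
```

```text
t: 51.85
position: [0.4915, -0.3055, 0.0543]
tool_rot: [1.785, 0.698, -1.784]
contact_force: [1.2, 0.9, 0.1]
gripper_width: 0.0621
t: 52.35
position: [0.4912, -0.3054, 0.0537]
tool_rot: [1.785, 0.699, -1.785]
contact_force: [-0.5, 0.3, 4.1]
gripper_width: 0.031
t 52.35 p [ 0.4912 -0.3054  0.0537] w 0.031 F [-0.4599  0.3283  4.0828] T [-0.0112 -0.0256 -0.0177] R
 [[ 0.0007  0.6793 -0.7339]
 [-0.0006 -0.7339 -0.6793]
 [-1.      0.0009 -0.0001]] q [-0.7608  0.6208  1.4682  0.0001  1.0518  0.0632]
```

```bash

python3 -m pendant '{"claw":[20,20,20,20,20],"travel":[[-0.5,0,0],[-1.2,0,0],[-2,0,0],[-2.7,0,0],[-2.7,0,0]],"spin":[0,0,0,0,0]}' 45; 
python3 -c "
from h import *
st();shot('wrist','w29.png');shot('side','s29.png');go(.5495,-.0115,.187)"
```

```text
t: 52.85
position: [0.4922, -0.3061, 0.1923]
tool_rot: [1.786, 0.692, -1.78]
contact_force: [1.2, -0.1, -4.3]
gripper_width: 0.0308
t 52.85 p [ 0.4922 -0.3061  0.1923] w 0.0308 F [ 1.2282 -0.0596 -4.3143] T [-0.0463  0.013  -0.0223] R
 [[ 0.0056  0.6794 -0.7337]
 [-0.0053 -0.7337 -0.6795]
 [-1.      0.0077 -0.0005]] q [-0.7606  0.4649  1.2972  0.      1.3718  0.0632]
travel [ 0.008 -3.505 -4.85 ] spin 0 cur yaw -47.21 steps 6.0 q6 0.06 t 52.95
```

View pics/w29.png

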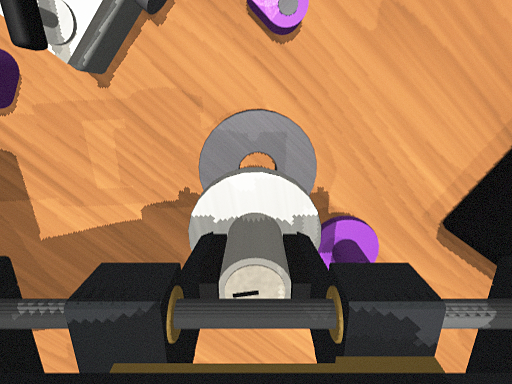

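View pics/s29.png

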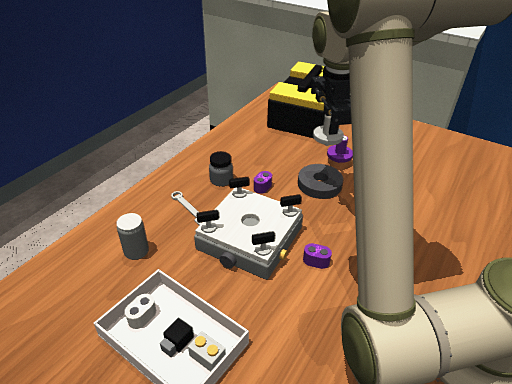

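Gauge held upright (wrist (258,215)), stand empty, its bore at (258,162). Carry it over the cover.

```bash

python3 -m pendant '{"claw":[20,20,20,20,20],"travel":[[0,-0.4,-0.6],[0,-0.9,-1.3],[0,-1.4,-2],[0,-1.75,-2.43],[0,-1.75,-2.43]],"spin":[0,0,0,0,0]}' 45; 
python3 -m pendant '{"claw":[20,20,20,20,20],"travel":[[0,-0.4,-0.6],[0,-0.9,-1.3],[0,-1.4,-2],[0,-1.75,-2.43],[0,-1.75,-2.43]],"spin":[0,0,0,0,0]}' 45; 
python3 -m pendant '{"claw":[20,20,20],"travel":[[0,0,0],[0.3,0,0],[0.3,0,0]],"spin":[0,0,0]}' 45; 
python3 -c "
from h import *
shot('wrist','w30.png',scale=1.5);go(.5495,-.0115,.0877);shot('side','s30.png',(170,60,330,290),2.5)"
```

```text
t: 53.45
position: [0.52, -0.1548, 0.1858]
tool_rot: [1.781, 0.708, -1.787]
contact_force: [0.2, -0.7, -4.4]
gripper_width: 0.0309
t: 53.95
position: [0.5499, -0.0091, 0.1861]
tool_rot: [1.781, 0.705, -1.787]
contact_force: [-0.6, -0.1, -4.2]
gripper_width: 0.0311
t: 54.25
position: [0.5493, -0.0129, 0.1709]
tool_rot: [1.783, 0.701, -1.791]
contact_force: [-0.1, -0.5, -4.6]
gripper_width: 0.031
travel [ 1.685 -0.021 -0.018] spin 0 cur yaw -47.3 steps 1.7 q6 0.59 t 54.3
```

View pics/w30.png

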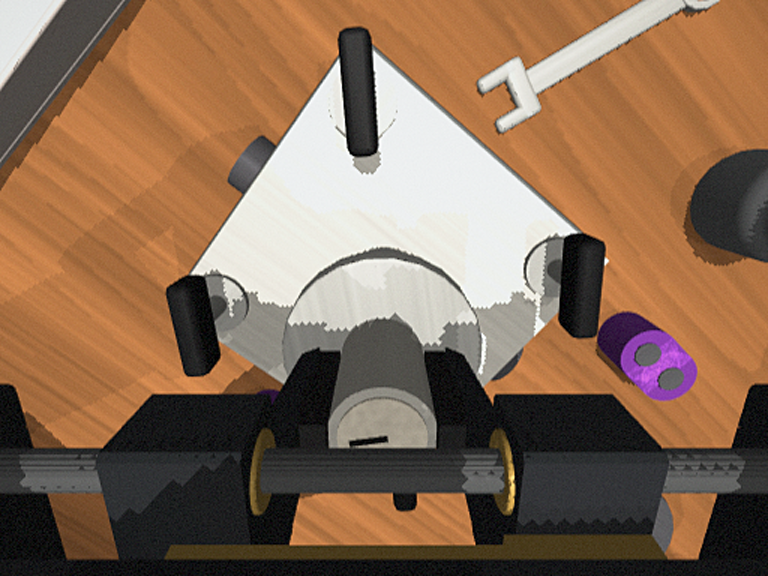

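View pics/s30.png

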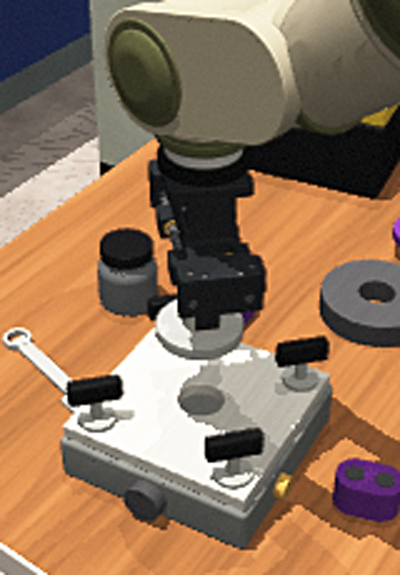

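```bash

python3 -m pendant '{"claw":[20,20,20,20,20],"travel":[[0.4,-0.02,-0.02],[0.8,-0.02,-0.02],[1.2,-0.02,-0.02],[1.4,-0.02,-0.02],[1.4,-0.02,-0.02]],"spin":[0,0,0,0,0]}' 45; 
python3 -m pendant '{"claw":[20,20,20],"travel":[[0.1,0,0],[0.2,0,0],[0.2,0,0]],"spin":[0,0,0]}' 45; 
python3 -c "
from h import *
st();go(.5495,-.0115,.0877)"
```

```text
t: 54.85
position: [0.5502, -0.0107, 0.1025]
tool_rot: [1.784, 0.7, -1.788]
contact_force: [-0.3, -0.3, -3.7]
gripper_width: 0.0309
t: 55.15
position: [0.5507, -0.0104, 0.0933]
tool_rot: [1.785, 0.699, -1.785]
contact_force: [-0.6, 0.3, -3.6]
gripper_width: 0.0311
t 55.15 p [ 0.5507 -0.0104  0.0933] w 0.0311 F [-0.6488  0.3022 -3.606 ] T [-0.0917 -0.0522  0.0425] R
 [[ 0.0005  0.6793 -0.7338]
 [-0.0002 -0.7338 -0.6793]
 [-1.      0.0004 -0.0002]] q [-0.2339  0.5298  1.5091 -0.0001  1.1022  0.5901]
travel [ 0.112 -0.001  0.032] spin 0 cur yaw -47.21 steps 0.1 q6 0.59 t 55.15
```

```bash

python3 -m pendant '{"claw":[20,20,20],"travel":[[0.06,0,0.02],[0.08,0,0.02],[0.08,0,0.02]],"spin":[0,0,0]}' 45; 
python3 -m pendant '{"claw":[20,20],"travel":[[0.03,0,0],[0.03,0,0]],"spin":[0,0]}' 45; 
python3 -m pendant '{"claw":[20,20],"travel":[[0.03,0,0],[0.03,0,0]],"spin":[0,0]}' 45; 
```

```text
t: 55.45
position: [0.5499, -0.011, 0.0893]
tool_rot: [1.785, 0.699, -1.785]
contact_force: [0.2, 0.8, -3.2]
gripper_width: 0.0309
t: 55.65
position: [0.55, -0.011, 0.0882]
tool_rot: [1.786, 0.699, -1.784]
contact_force: [-0.1, 1.2, 1.1]
gripper_width: 0.031
t: 55.85
position: [0.55, -0.011, 0.0881]
tool_rot: [1.786, 0.698, -1.783]
contact_force: [-4.9, 1.5, 14.8]
gripper_width: 0.0309
```

Contact at TCP z = 0.088, meaning the base is on a cover top at about 0.0645, which matches a seated cover. Release and look.

```bash

python3 -m pendant '{"claw":[20,20],"travel":[[-0.03,0,0],[-0.03,0,0]],"spin":[0,0]}' 45; 
python3 -m pendant '{"claw":[70,70,70,70],"travel":[[0,0,0],[0,0,0],[0,0,0],[0,0,0]],"spin":[0,0,0,0]}' 45; 
python3 -m pendant '{"claw":[70,70,70,70,70],"travel":[[-0.5,0,0],[-1.2,0,0],[-1.6,0,0],[-1.6,0,0],[-1.6,0,0]],"spin":[0,0,0,0,0]}' 45; 
python3 -m pendant '{"claw":[70,70,70,70,70],"travel":[[0,0,0],[0,0,0],[0,0,0],[0,0,0],[0,0,0]],"spin":[0,0,0,0,0]}' 45; 
python3 -c "
from h import *
shot('wrist','w31.png',scale=1.5);st();shot('side','s31.png',(170,60,330,290),2.5)"
```

```text
t: 56.05
position: [0.55, -0.011, 0.0881]
tool_rot: [1.786, 0.699, -1.784]
contact_force: [-2.0, 0.6, 4.2]
gripper_width: 0.0309
t: 56.45
position: [0.5498, -0.011, 0.0876]
tool_rot: [1.785, 0.699, -1.785]
contact_force: [0.4, 0.1, -0.1]
gripper_width: 0.0606
t: 56.95
position: [0.5495, -0.011, 0.1671]
tool_rot: [1.785, 0.7, -1.786]
contact_force: [-0.3, 0.0, 0.3]
gripper_width: 0.0617
t: 57.45
position: [0.5498, -0.011, 0.1676]
tool_rot: [1.785, 0.7, -1.786]
contact_force: [-0.0, 0.5, 0.6]
gripper_width: 0.0616
t 57.5 p [ 0.5498 -0.011   0.1676] w 0.0616 F [ 0.2397 -0.0757  0.1887] T [-0.0246 -0.012  -0.0204] R
 [[-0.0002  0.6794 -0.7338]
 [ 0.0001 -0.7338 -0.6794]
 [-1.     -0.0002  0.0001]] q [-0.2353  0.4421  1.4149  0.      1.2848  0.5886]
```

View pics/w31.png

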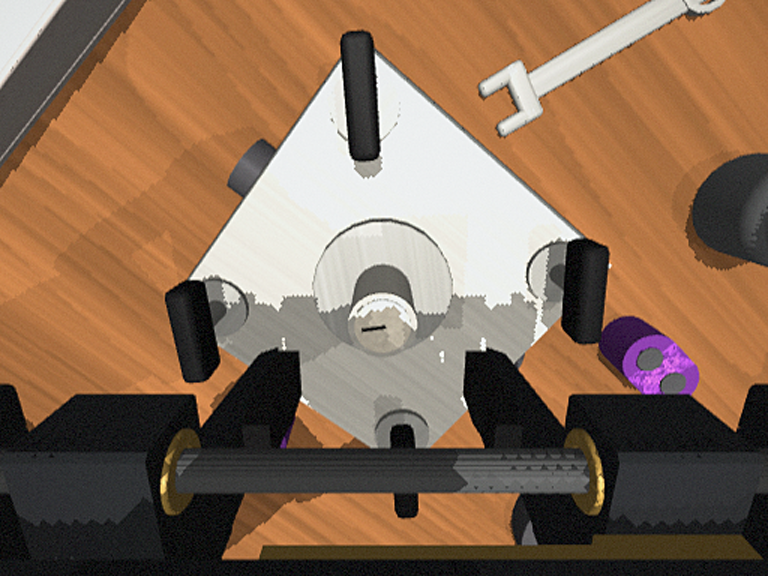

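View pics/s31.png

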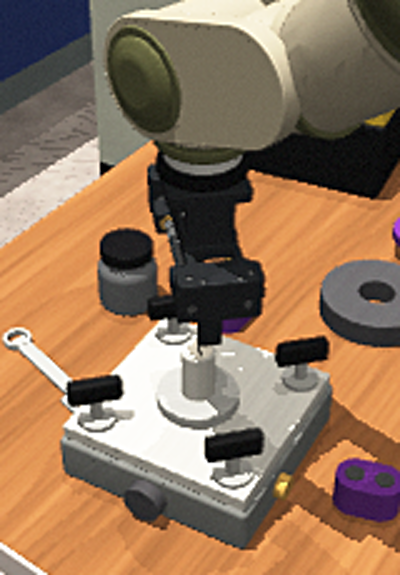

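The gauge stands flat on the middle of the cover, base disc at (383,285) in the wrist view, and its foot isn't propping it up. Pick it up again and return it to the stand.

```bash

python3 -m pendant '{"claw":[70,70,70,70,70],"travel":[[0.5,0,0],[1.1,0,0],[1.5,0,0],[1.56,0,0],[1.56,0,0]],"spin":[0,0,0,0,0]}' 45; 
python3 -m pendant '{"claw":[20,20,20,20,20],"travel":[[0,0,0],[0,0,0],[0,0,0],[0,0,0],[0,0,0]],"spin":[0,0,0,0,0]}' 45; 
python3 -c "
from h import *
st()"
python3 -m pendant '{"claw":[20,20,20,20,20],"travel":[[-0.4,0,0],[-0.9,0,0],[-1.5,0,0],[-2,0,0],[-2,0,0]],"spin":[0,0,0,0,0]}' 45; 
python3 -c "
from h import *
st();go(.496,-.306,.187)"
```

```text
t: 58.05
position: [0.5499, -0.011, 0.0899]
tool_rot: [1.785, 0.7, -1.786]
contact_force: [0.5, -0.6, -0.9]
gripper_width: 0.0616
t: 58.55
position: [0.55, -0.011, 0.0902]
tool_rot: [1.786, 0.699, -1.784]
contact_force: [-1.5, -0.5, 3.7]
gripper_width: 0.0309
t 58.55 p [ 0.55   -0.011   0.0902] w 0.0309 F [-1.4563 -0.4797  3.7481] T [0.0241 0.1314 0.0039] R
 [[ 0.0007  0.6794 -0.7338]
 [-0.0001 -0.7338 -0.6794]
 [-1.      0.0006 -0.0004]] q [-0.2353  0.5327  1.5148  0.0001  1.0933  0.5886]
t: 59.05
position: [0.5508, -0.0112, 0.1922]
tool_rot: [1.788, 0.696, -1.78]
contact_force: [-0.1, -0.5, -4.0]
gripper_width: 0.0308
t 59.05 p [ 0.5508 -0.0112  0.1922] w 0.0308 F [-0.123  -0.5235 -4.0106] T [-0.0267 -0.0359  0.0794] R
 [[ 0.005   0.6794 -0.7338]
 [-0.0012 -0.7338 -0.6794]
 [-1.      0.0043 -0.0029]] q [-0.2353  0.4179  1.3781 -0.      1.3404  0.5886]
travel [0.105 3.582 4.81 ] spin 0 cur yaw -47.21 steps 6.0 q6 0.59 t 59.05
```

```bash

python3 -m pendant '{"claw":[20,20,20,20,20],"travel":[[0,0.4,0.6],[0,0.9,1.3],[0,1.4,2],[0,1.79,2.4],[0,1.79,2.4]],"spin":[0,0,0,0,0]}' 45; 
python3 -m pendant '{"claw":[20,20,20,20,20],"travel":[[0,0.4,0.6],[0,0.9,1.3],[0,1.4,2],[0,1.79,2.4],[0,1.79,2.4]],"spin":[0,0,0,0,0]}' 45; 
python3 -m pendant '{"claw":[20,20,20,20],"travel":[[0,0,0],[0.6,0,0],[1.0,0,0],[1.0,0,0]],"spin":[0,0,0,0]}' 45; 
python3 -c "
from h import *
shot('wrist','w32.png',scale=1.5);st();go(.496,-.306,.0557);shot('side','s32.png',(240,100,400,220),4.5)"
```

```text
t: 59.55
position: [0.5216, -0.1612, 0.1876]
tool_rot: [1.786, 0.698, -1.79]
contact_force: [-0.2, 1.1, -5.0]
gripper_width: 0.0312
t: 60.05
position: [0.4945, -0.3078, 0.1876]
tool_rot: [1.787, 0.699, -1.789]
contact_force: [0.4, 0.7, -3.8]
gripper_width: 0.0313
t: 60.45
position: [0.4945, -0.3027, 0.1367]
tool_rot: [1.784, 0.708, -1.789]
contact_force: [-0.1, 0.1, -3.8]
gripper_width: 0.0311
t 60.5 p [ 0.4952 -0.3036  0.1387] w 0.0308 F [ 0.1838  0.1003 -2.5853] T [-0.0128 -0.0125 -0.0103] R
 [[-0.0024  0.6805 -0.7328]
 [ 0.0026 -0.7328 -0.6805]
 [-1.     -0.0035  0.    ]] q [-0.7538  0.5227  1.3635  0.0002  1.2589  0.0685]
travel [1.659 0.052 0.021] spin 0 cur yaw -47.12 steps 1.7 q6 0.07 t 60.5
```

View pics/w32.png

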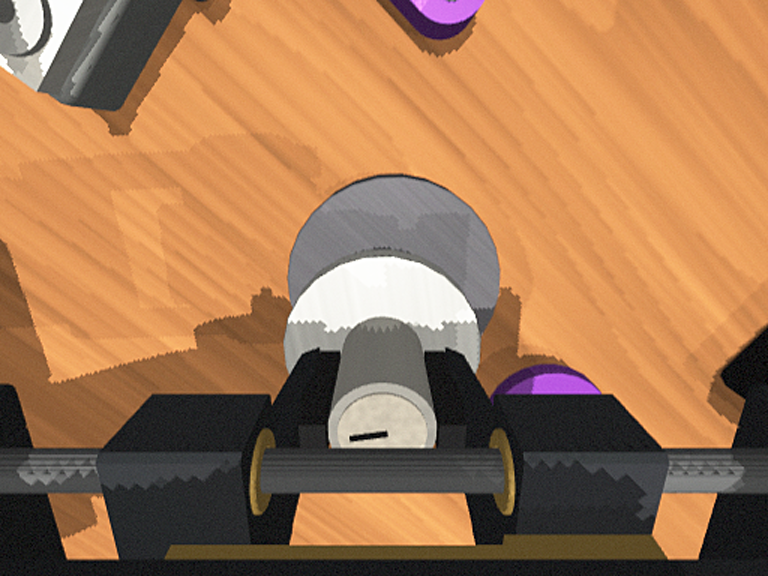

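View pics/s32.png

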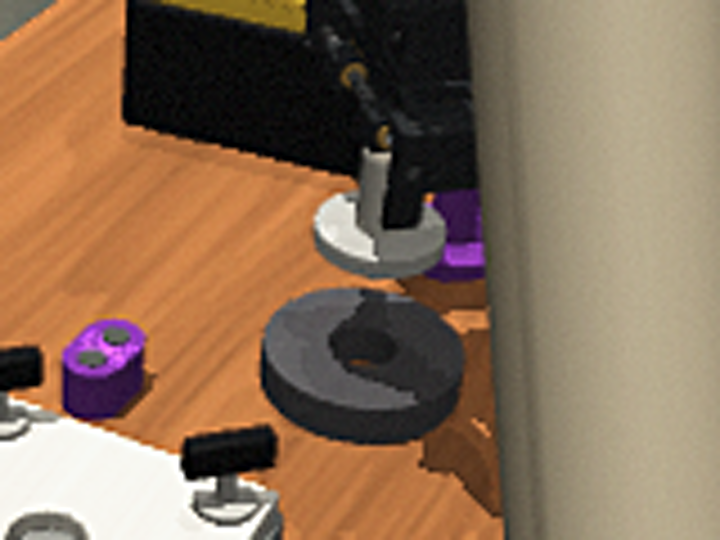

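Stand ring centred at x ≈ 394 in the wrist view, gauge right above it and upright. Lower it.

```bash
python3 -c "
from h import *
K,E=cam('wrist');c=cast(np.array([(288,275),(500,275),(394,174)])/1.5,.03,K,E);print(c,(c[0]+c[1])/2)"
python3 -m pendant '{"claw":[20,20,20,20,20],"travel":[[0.4,0.05,0],[0.8,0.05,0],[1.2,0.05,0],[1.45,0.05,0],[1.45,0.05,0]],"spin":[0,0,0,0,0]}' 45; 
python3 -m pendant '{"claw":[20,20],"travel":[[0.06,0,0],[0.06,0,0]],"spin":[0,0]}' 45; 
python3 -c "
from h import *
st();go(.497,-.306,.0557)"
```

```text
[[ 0.4591 -0.2592  0.03  ]
 [ 0.5477 -0.3547  0.03  ]
 [ 0.5472 -0.2657  0.03  ]] [ 0.5034 -0.307   0.03  ]
t: 61.05
position: [0.4969, -0.3067, 0.0667]
tool_rot: [1.785, 0.701, -1.786]
contact_force: [-0.4, -0.2, -3.1]
gripper_width: 0.0309
t: 61.25
position: [0.4974, -0.3075, 0.0651]
tool_rot: [1.785, 0.698, -1.784]
contact_force: [0.2, 0.1, -4.3]
gripper_width: 0.031
t 61.25 p [ 0.4974 -0.3075  0.0651] w 0.031 F [ 0.2192  0.1182 -4.2841] T [-0.035  -0.0112 -0.048 ] R
 [[ 0.0011  0.6794 -0.7338]
 [-0.0011 -0.7338 -0.6794]
 [-1.      0.0016 -0.0001]] q [-0.756   0.6139  1.4391 -0.      1.087   0.0678]
travel [ 0.188 -0.027 -0.015] spin 0 cur yaw -47.2 steps 0.2 q6 0.07 t 61.25
```

```bash

python3 -m pendant '{"claw":[20,20,20],"travel":[[0.08,0,0],[0.14,0,0],[0.14,0,0]],"spin":[0,0,0]}' 45; 
python3 -m pendant '{"claw":[20,20],"travel":[[0.03,0,0],[0.03,0,0]],"spin":[0,0]}' 45; 
python3 -m pendant '{"claw":[20,20],"travel":[[0.03,0,0],[0.03,0,0]],"spin":[0,0]}' 45
```

```text
t: 61.55
position: [0.4968, -0.3071, 0.0569]
tool_rot: [1.785, 0.7, -1.786]
contact_force: [-0.2, -0.6, -4.2]
gripper_width: 0.0311
t: 61.75
position: [0.4971, -0.3073, 0.0558]
tool_rot: [1.785, 0.699, -1.785]
contact_force: [0.2, -0.2, -4.4]
gripper_width: 0.0306
t: 61.95
position: [0.4971, -0.3073, 0.0557]
tool_rot: [1.785, 0.698, -1.784]
contact_force: [-3.0, 3.2, 9.7]
gripper_width: 0.0311
```

Contact at 0.0557, exactly the expected height. Release, retreat and check.

```bash

python3 -m pendant '{"claw":[20,20],"travel":[[-0.02,0,0],[-0.02,0,0]],"spin":[0,0]}' 45; 
python3 -m pendant '{"claw":[70,70,70,70],"travel":[[0,0,0],[0,0,0],[0,0,0],[0,0,0]],"spin":[0,0,0,0]}' 45; 
python3 -m pendant '{"claw":[70,70,70,70,70],"travel":[[-0.5,0,0],[-1.2,0,0],[-1.9,0,0],[-2.8,0,0],[-2.8,0,0]],"spin":[0,0,0,0,0]}' 45; 
python3 -m pendant '{"claw":[70,70,70,70,70],"travel":[[0,0,-0.8],[0,0,-1.6],[0,0,-1.6],[0,0,-1.6],[0,0,-1.6]],"spin":[0,0,0,0,0]}' 45; 
python3 -c "
from h import *
shot('wrist','w33.png',scale=1.5);st();shot('side','s33.png',scale=1.5);shot('top','t33.png',(70,130,450,290),2)"
```

```text
t: 62.15
position: [0.4971, -0.3073, 0.0558]
tool_rot: [1.785, 0.699, -1.785]
contact_force: [-2.6, 1.5, 3.2]
gripper_width: 0.0309
t: 62.55
position: [0.4971, -0.3073, 0.0552]
tool_rot: [1.785, 0.699, -1.785]
contact_force: [0.6, 0.3, -0.0]
gripper_width: 0.0604
t: 63.05
position: [0.4986, -0.3086, 0.2011]
tool_rot: [1.786, 0.689, -1.777]
contact_force: [-0.0, -0.2, 0.0]
gripper_width: 0.0617
t: 63.55
position: [0.5551, -0.2534, 0.1948]
tool_rot: [1.785, 0.699, -1.786]
contact_force: [0.1, 0.3, -0.4]
gripper_width: 0.062
t 63.6 p [ 0.555  -0.2537  0.195 ] w 0.0618 F [-0.1416 -0.0192  0.5185] T [-0.0213 -0.0268 -0.033 ] R
 [[-0.0005  0.6785 -0.7346]
 [ 0.0001 -0.7346 -0.6785]
 [-1.     -0.0005  0.0003]] q [-0.6224  0.5186  1.1939 -0.0002  1.4296  0.2028]
```

View pics/w33.png

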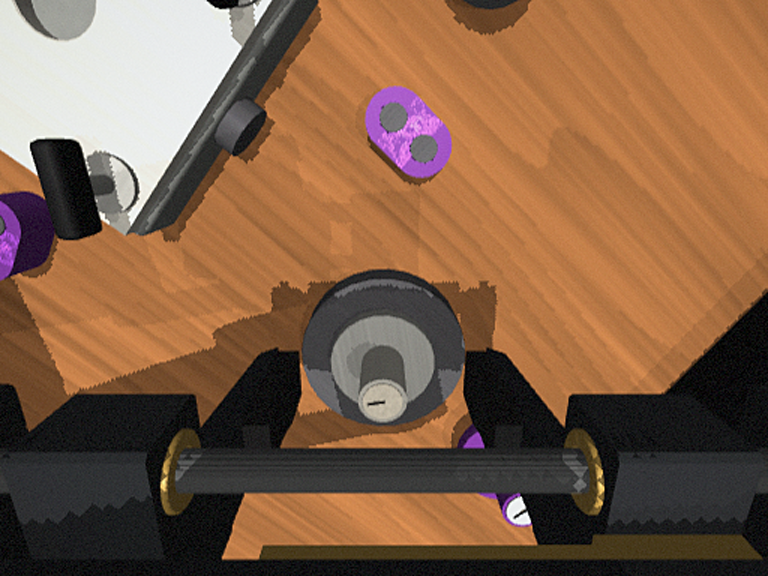

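View pics/s33.png

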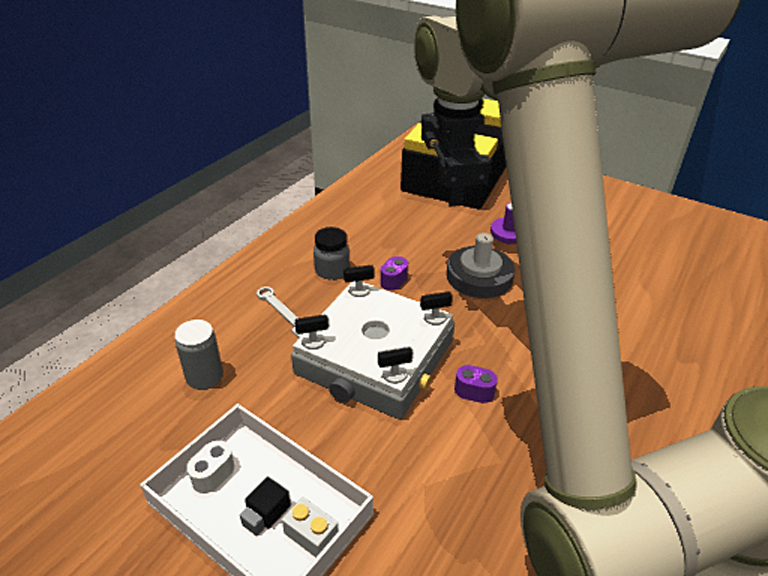

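View pics/t33.png

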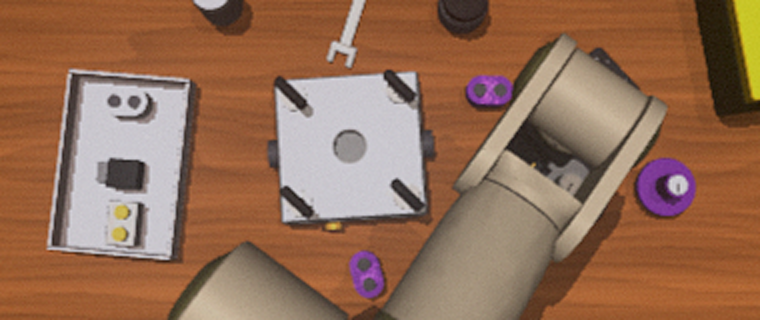

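The gauge stands upright and centred on the stand (wrist (382,355)). All three parts lie flat in the tray, the cover is down with the four bars equal, and the can, wrench and jar haven't moved. I'm handing in.

```bash
python3 -c "
from workcell import job,sense
print(job.close_job(), sense()['t'])"
```

```text
the job is handed in; nothing more can be done
the job is handed in; nothing more can be done
```

The job is done and handed in, at about 63.8 s on the robot's clock.

- **Worn parts:** the bearing block, coil and valve block are all in the white tray, lying flat in the last pictures. While I lowered the valve block into the tray, the wrist force reached about 50 N. The block had probably slid a little in the grip. That is under the 120 N limit, and the contact was through the block, not the gripper.
- **Knobs:** I turned them clockwise in the order 1-3-2-4, to about 1.2 rad in the first round. In the second round I turned each until it stopped, with the wrist moment rising to 0.55–0.64 N m. All four bars ended at the same angle.
- **Cover:** the gauge's base touched the cover at about 64.5 mm. That fits a seated cover, whose top should be at 64–65 mm.
- **Gauge:** I released it standing flat in the middle of the cover, with its foot through the port, then put it back on its stand. It carried its full weight until it touched at the expected height, so the foot hangs free in the bore. The last pictures show it upright and centred.
- **Left alone:** the can, wrench, jar and purple look-alikes show no movement in the last pictures.

Two things I could not fully confirm:
- The gauge's own foot reading is not available, so "seated" rests on the contact height and the knob stops.
- The top and wrist cameras disagreed by up to about 5 mm at the pump and about 15 mm at one tray edge. I went by the wrist camera and the contact forces.

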